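Change over the gel running docks

ROBOT

A 7-joint arm with a two-finger parallel gripper is mounted at the origin on the work surface. World frame = base frame: x ahead of the robot, y to its left, z up, the work surface at z = 0. Lengths are in m, angles in rad, forces in N, time in s.
With the tool pointing down it reaches from about 0.425 to 0.925 m from the base axis. Payload 6.8 kg.
Tool frame: the origin (TCP) lies midway between the tips of the shut fingers; the grasp point (between the pads) lies 19 mm behind it (grip_point_offset is the distance from the TCP to the grasp point, in m); y points along the fingers, x is the direction in which the jaws open and shut, and the axes are right-handed (so a half turn about y gives the same grasp; the last joint's range is limited). The gripper opens to 85 mm and grips with 20 to 120 N. Pads are 22 mm wide; open, the fingers measure 114 mm over their backs; the gripper's body (76 mm by 85 mm) begins 54 mm behind the grasp point. The pads swing forward as they close: fully open they stand 13 mm farther back than shut.
Start: joints at [-1.452, 0.477, 0.022, 1.555, -0.011, 1.109, -0.083], TCP at [0.152, 0.658, 0.231] pointing down, gripper open.
Joint ranges: [-2.96, 2.96], [-0.34, 2.1], [-1.41, 1.46], [0.24, 2.44], [-1.37, 4.51], [0.17, 1.92], [-2.96, 2.96]. Speed limits (rad/s): [2.39, 2.39, 3.14, 3.14, 3.14, 3.14, 3.14].

INTERFACE

Orientations are given as a unit quaternion [w, x, y, z].
In Python, from station import get_obs, read_camera, hand_in, grip_point_offset gives the robot as it stands.
- The arm moves only by the tool play_rows, never from a script. Its argument "increments" is a list of rows, each a list of 2 entries, a list of its own where there are three numbers: the shift along the tool's x, y, z in m, then the turn, a rotation vector about the tool's x, y, z in degrees. In form: [[[tx, ty, tz], [ax, ay, az]], ...]. A call has 1 to 20 rows; each row shifts and turns the commanded pose from where the row before left it, along the tool's axes as they then stand; what a row does not reach is not made up. A row lasts 1/12 s, in which the tool goes at most 41.7 mm and 7.16 degrees, less where a joint would pass 70% of its speed; a pose out of reach is approached as far as the arm can. A call with a gripper value outside its range is refused whole. "gripper" is the finger opening in m, from 0 to 0.0854, set as the call begins (left out, the last holds). The fingers move at their own pace and stop on an object; "grip_force" is the grip in N (left out, the last holds). Time passes only in rows, so rows that do not move let the fingers close. It gives the time, the measured TCP pose, the force and the opening at its end, in the units of the state.
- get_obs(): the state, without advancing time (a new reading comes with each control period).
- read_camera(name): name is "scene" or "top" or "wrist"; returns a dict with "color" (420x560x3 uint8, red, green, blue), "range_z" (420x560 float32, m along the optical axis (not along the pixel's ray), 0 where there is no reading), "intrinsics" (3x3 intrinsics, pixels), "R" (3x3) and "t" (3): a world point X has camera coordinates R X + t; the wrist camera has in their place "hand_eye" (4x4, takes a point from camera to tool coordinates, whose origin is the TCP and whose axes are the tool frame's). Camera axes: x right, y down, z forward; pixel columns grow to the right and rows downward; lengths in m; the calibration is good to about 2 mm. A picture is of the moment at which its call begins: read the wrist's pose just before it.
- hand_in(): hands the job in, once; it reports no verdict.
The state is a dict: "t": time; "q": joint angles; "joint_vel": joint speeds; "joint_torque": joint torques, N m; "eef_pos": TCP position; "tool_rot": TCP orientation; "contact_force": force on the tool from outside, world axes, zero at the start; "torque": the same for the moment, N m; "gripper_width": opening from 0.0 (shut) to 1.0 (fully open).
Only numpy, scipy, OpenCV 4.12 (cv2) and the standard library are available. Lean on these libraries where they do the work, as an engineer would, in place of code of your own. Each camera call takes 0.05 s, during which the arm holds its last target. There are 200 camera calls.

TASK

One dock still holds a spent gel cassette under its closed toggle clamp: open that clamp, slide the cassette out and drop it in the white discard bin. Load every fresh cassette lying on the bench into a dock of its own: slide it fully home against the end stop, then push the clamp's red handle all the way down over centre so that the pad holds the cassette. Leave the other things on the bench where they are.

Things in the scene. Friction and masses are not known exactly. Their poses are not given: they have to be found in the camera images.
- spent: the spent gel cassette: a flat grey plastic slab with a pale window, 80 mm long (its x) by 60 mm wide (its y) by 10 mm thick, 0.07 kg. It starts fully home in dock1, the only dock whose clamp is closed. Origin: centre of its underside; z up as it starts. Its two ends and two faces are alike
- fresh1: a fresh gel cassette (may be absent), same slab as the spent one: 80 mm long (x) by 60 mm wide (y) by 10 mm thick, about 0.07 kg, lying flat on the bench at the start. Origin: centre of its underside; z up as it starts. Ends and faces are alike: it may go into a dock either end first and either face up
- fresh2: a fresh gel cassette (may be absent), same slab as the spent one: 80 mm long (x) by 60 mm wide (y) by 10 mm thick, about 0.07 kg, lying flat on the bench at the start. Origin: centre of its underside; z up as it starts. Ends and faces are alike: it may go into a dock either end first and either face up
- fresh3: a fresh gel cassette (may be absent), same slab as the spent one: 80 mm long (x) by 60 mm wide (y) by 10 mm thick, about 0.07 kg, lying flat on the bench at the start. Origin: centre of its underside; z up as it starts. Ends and faces are alike: it may go into a dock either end first and either face up
- dock1: running dock, fixed to the bench (yaw within 0.1 of 0). Origin: on the bench under the centre of a cassette that is fully home (then x -40 to +40 mm, underside z = 20, top z = 30). x: the sliding-in direction, away from the robot; z up. Foot plate 10 mm high, x -75 to 135, y +-40 mm. Holds the spent cassette, clamped, at the start
- dock1_mouth (a point): dock1's slot mouth (all docks are alike): its floor, at x 0, z 20 mm of the dock. Before it, from x -75: a level tongue at z 20 mm, 44 mm wide, leaving a cassette's sides free. Slot: from x 0 to the end stop at 40.5; rails 63 mm apart, up to z 36.5, 5 mm lips over the cassette's edges, 12.5 mm above the floor; flare 75 mm wide from x -11. The near 40 mm of a home cassette stand out
- dock1_handle (a joint): clamp handle (rad): 0 closed, on its stop, pointing away from the robot, 12 degrees above level; 1.41 fully open, upright. Starts closed. Dead centre at 0.10: pushed below that it holds itself closed, lifted past it it lets go; near open, it stays where left. Needs under 5 N at the grip. Open, the bar and pad stand up at x 25 to 85 mm, z 80 to 110
- dock1_grip (a point): centre of the red handle grip, 85 mm from the level hinge, which lies along the dock's y at x 90, z 23 mm of the dock; the grip is 16 mm wide (dock's y), 12 mm thick, and runs from 33 to 105 mm from the hinge. It moves in an arc about the hinge in the dock's x-z plane: closed at x 173, z 41 mm; fully open at x 85, z 108 mm of the dock
- dock1_pad: rubber pad, 15 mm across, on the sprung spindle of the clamp's bar (origin: middle of its lower face). Closed, it presses a home cassette with 10 to 20 N, 12 mm from its far end. Closed on an empty slot it is 7 mm above the slot floor: no cassette passes under it
- dock2: running dock, fixed to the bench (yaw within 0.1 of 0). Origin: on the bench under the centre of a cassette that is fully home (then x -40 to +40 mm, underside z = 20, top z = 30). x: the sliding-in direction, away from the robot; z up. Foot plate 10 mm high, x -75 to 135, y +-40 mm. Empty and open at the start
- dock2_handle (a joint): clamp handle (rad): 0 closed, on its stop, pointing away from the robot, 12 degrees above level; 1.41 fully open, upright. Starts at 1.38, open. Dead centre at 0.10: pushed below that it holds itself closed, lifted past it it lets go; near open, it stays where left. Needs under 5 N at the grip. Open, the bar and pad stand up at x 25 to 85 mm, z 80 to 110
- dock2_grip (a point): centre of the red handle grip, 85 mm from the level hinge, which lies along the dock's y at x 90, z 23 mm of the dock; the grip is 16 mm wide (dock's y), 12 mm thick, and runs from 33 to 105 mm from the hinge. It moves in an arc about the hinge in the dock's x-z plane: closed at x 173, z 41 mm; fully open at x 85, z 108 mm of the dock
- dock2_pad: rubber pad, 15 mm across, on the sprung spindle of the clamp's bar (origin: middle of its lower face). Closed, it presses a home cassette with 10 to 20 N, 12 mm from its far end. Closed on an empty slot it is 7 mm above the slot floor: no cassette passes under it
- dock3: running dock, fixed to the bench (yaw within 0.1 of 0). Origin: on the bench under the centre of a cassette that is fully home (then x -40 to +40 mm, underside z = 20, top z = 30). x: the sliding-in direction, away from the robot; z up. Foot plate 10 mm high, x -75 to 135, y +-40 mm. Empty and open at the start
- dock3_handle (a joint): clamp handle (rad): 0 closed, on its stop, pointing away from the robot, 12 degrees above level; 1.41 fully open, upright. Starts at 1.38, open. Dead centre at 0.10: pushed below that it holds itself closed, lifted past it it lets go; near open, it stays where left. Needs under 5 N at the grip. Open, the bar and pad stand up at x 25 to 85 mm, z 80 to 110
- dock3_grip (a point): centre of the red handle grip, 85 mm from the level hinge, which lies along the dock's y at x 90, z 23 mm of the dock; the grip is 16 mm wide (dock's y), 12 mm thick, and runs from 33 to 105 mm from the hinge. It moves in an arc about the hinge in the dock's x-z plane: closed at x 173, z 41 mm; fully open at x 85, z 108 mm of the dock
- dock3_pad: rubber pad, 15 mm across, on the sprung spindle of the clamp's bar (origin: middle of its lower face). Closed, it presses a home cassette with 10 to 20 N, 12 mm from its far end. Closed on an empty slot it is 7 mm above the slot floor: no cassette passes under it
- bin: white open-topped discard bin, 145 mm (x) by 180 mm (y) by 60 mm high, walls 4 mm, fixed to the bench. Origin: centre of its underside
- tube_rack: white tube rack, 75 x 140 x 60 mm; a bystander, to be left alone. Origin: under its centre
- tip_box: blue and yellow pipette tip box, 85 x 120 x 57 mm; a bystander, to be left alone. Origin: under its centre
- pipette: pipette lying on the bench, 240 x 26 x 33 mm; a bystander, to be left alone. Origin: under its centre
- bottle: buffer bottle, 64 mm across, 130 mm high; a bystander, to be left alone. Origin: under its centre
- beaker: clear beaker, 68 mm across, 85 mm high; a bystander, to be left alone. Origin: under its centre
- timer: flat white bench timer, 60 x 60 x 18 mm; a bystander, to be left alone. Origin: under its centre
Mind the look-alikes: they are no part of the job. What is shaped like the fresh2 but green is not meant.

How it is judged:
By the outcome, as a careful person would: the job done as asked, in the order asked, and still so for the second after the job is handed in, with the robot touching nothing.
Of fresh1, fresh2, fresh3 only 2 to 3 are there at a start; the rules pass over those that are not, and their reading is None.
At some moment in a run one of fresh1, fresh2, fresh3 may be knocked a few centimetres aside while the robot is not near it.
Once in a run the grip may slacken for a moment while it holds something.
It also fails if it takes over 210 s, if anything falls off the work surface, if the arm or the gripper's body presses on something with over 40 N, if the wrist force passes 120 N, or if a joint passes its speed limit or range.

## Working session

There is one attempt and no reset: what is moved stays moved. The work goes in short steps, Python scripts to look and compute and a tool call to move; the robot and the scene stay as the last step left them, time stands still between calls to the robot, and variables do not carry over. Pictures are saved under pics/ and viewed, about 12 in all and at most 16, crops included, and the job is handed in when it is done.

Besides the shell and the picture viewer there is one more tool, called as name(argument=value, ...), one argument or row to a line, values as JSON. play_rows: Moves the arm, as the interface text tells. Its arguments: {"type":"object","properties":{"increments":{"type":"array","items":{"type":"array"}},"gripper":{"type":"number"},"grip_force":{"type":"number"}},"required":["increments"]}

```bash
ls; mkdir -p pics
python3 - <<'E'
from station import *
import cv2,numpy as np
o=get_obs();print({k:np.round(v,3) for k,v in o.items()},grip_point_offset)
for n in ("scene","top"):
    c=read_camera(n);cv2.imwrite(f"pics/{n}0.png",c["color"][:,:,::-1]);np.savez(f"{n}0.npz",**c)
    print(n,c["intrinsics"].round(1).tolist(),c["R"].round(3).tolist(),c["t"].round(3).tolist())
E
```

```text
pics
{'t': np.float64(0.0), 'q': array([-1.452,  0.478,  0.022,  1.556, -0.012,  1.109, -0.083]), 'joint_vel': array([-0.   ,  0.   ,  0.   ,  0.001,  0.001,  0.   ,  0.   ]), 'joint_torque': array([ 0.0000e+00, -5.9646e+01,  1.6080e+00, -2.8120e+01,  1.2000e-02,
        9.0000e-03, -0.0000e+00]), 'eef_pos': array([0.152, 0.657, 0.23 ]), 'tool_rot': array([-0.553,  0.554,  0.44 , -0.441]), 'contact_force': array([ 0.188, -1.112,  0.526]), 'torque': array([-0.013, -0.012, -0.008]), 'gripper_width': np.float64(1.002)} 0.0187
scene [[392.6, 0.0, 270.6], [0.0, 392.6, 212.2], [0.0, 0.0, 1.0]] [[0.435, 0.901, 0.009], [0.731, -0.347, -0.587], [-0.525, 0.262, -0.81]] [-0.201, -0.358, 1.572]
top [[529.1, 0.0, 276.5], [0.0, 529.1, 207.7], [0.0, 0.0, 1.0]] [[0.002, -1.0, 0.0], [-0.997, -0.003, -0.077], [0.077, -0.0, -0.997]] [-0.015, 0.521, 1.411]
```

View pics/top0.png

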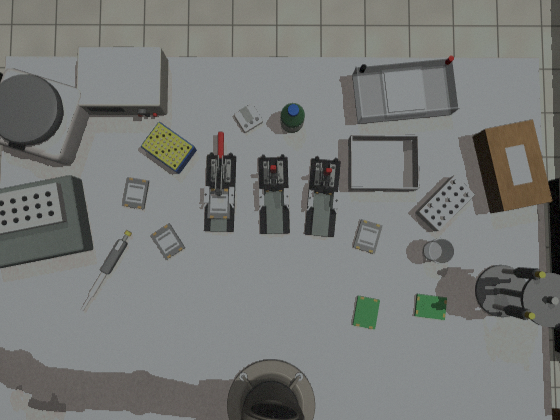

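View pics/scene0.png

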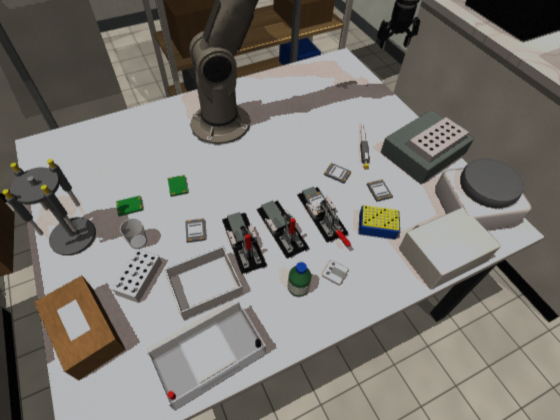

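Run:
```python
from scipy.spatial.transform import Rotation as R
print(R.from_quat([-0.553,0.554,0.44,-0.441],scalar_first=True).as_matrix().round(3))
import numpy as np
c=np.load('wrist0.npz') if 0 else None
```

```text
[[ 0.224 -0.    -0.974]
 [ 0.974 -0.002  0.224]
 [-0.002 -1.    -0.   ]]
```

```bash
cat > h.py <<'E'
import numpy as np,cv2
from scipy.spatial.transform import Rotation as Ro
from station import *
def cam(n):
    if n=="wrist":
        o=get_obs(); c=read_camera(n); T=np.eye(4)
        T[:3,:3]=Ro.from_quat(o["tool_rot"],scalar_first=True).as_matrix(); T[:3,3]=o["eef_pos"]
        W=T@c["hand_eye"]; c["R"]=W[:3,:3].T; c["t"]=-c["R"]@W[:3,3]
        return c
    return read_camera(n)
def ray(c,uv,z):
    uv=np.atleast_2d(np.asarray(uv,float)); K=c["intrinsics"]
    d=np.c_[(uv-K[[0,1],[2,2]])/K[[0,1],[0,1]],np.ones(len(uv))]@c["R"]; o=-c["R"].T@c["t"]
    return o+d*((z-o[2])/d[:,2])[:,None]
def cloud(c):
    r=c["range_z"];v,u=np.mgrid[:r.shape[0],:r.shape[1]];K=c["intrinsics"]
    p=np.stack([(u-K[0,2])/K[0,0]*r,(v-K[1,2])/K[1,1]*r,r],-1)
    return (p-c["t"])@c["R"]
def proj(c,P):
    q=np.atleast_2d(P)@c["R"].T+c["t"]; return (q[:,:2]/q[:,2:])*np.diag(c["intrinsics"])[:2]+c["intrinsics"][:2,2]
def rect(c,mask,z):
    "largest contour in mask -> centre xy, sides, yaw of long side, on plane z"
    k=max(cv2.findContours(mask.astype(np.uint8),cv2.RETR_EXTERNAL,cv2.CHAIN_APPROX_NONE)[0],key=cv2.contourArea)
    p=ray(c,k[:,0,:],z)[:,:2].astype(np.float32)
    b=cv2.boxPoints(cv2.minAreaRect(p*1000)); e=b[1]-b[0],b[2]-b[1]; e=sorted(e,key=np.linalg.norm)
    a=np.arctan2(e[1][1],e[1][0]); a=(a+np.pi/2)%np.pi-np.pi/2
    return b.mean(0).round(1),[float(np.linalg.norm(x).round(1)) for x in e],round(float(a),3)
E
python3 - <<'E'
from h import *
c=dict(np.load("top0.npz"));P=cloud(c)
print("table z",np.median(P[260:280,200:330,2]))
for n,(u,v) in dict(A=(135,193),B=(168,241),C=(368,236),spent=(219,205)).items():
    m=np.zeros(P.shape[:2],bool);m[v-26:v+27,u-26:u+27]=1
    m&=(P[...,2]>.005)&(P[...,2]<.02)
    print(n,P[v,u].round(3), rect(c,m,.010) if n!="spent" else "")
for u,v in((383,163),(219,225),(219,205),(273,215),(322,215),(273,168),(328,170),(220,140)): print((u,v),P[v,u].round(3))
s=c["color"][120:260,110:410,::-1];cv2.imwrite("pics/crop0.png",cv2.resize(s,None,fx=2.6,fy=2.6,interpolation=cv2.INTER_CUBIC))
E
```

```text
table z 0.0002852795512811071
A [0.561 0.372 0.013] (array([562. , 373.2], dtype=float32), [64.0999984741211, 87.4000015258789], -0.143)
B [0.431 0.28  0.011] (array([428.4, 282.6], dtype=float32), [64.30000305175781, 85.69999694824219], 0.601)
C [ 0.446 -0.262  0.011] (array([ 445. , -259.7], dtype=float32), [66.19999694824219, 84.19999694824219], -0.254)
spent [0.528 0.142 0.028] 
(383, 163) [ 0.647 -0.307  0.002]
(219, 225) [0.474 0.142 0.022]
(219, 205) [0.528 0.142 0.028]
(273, 215) [ 0.501 -0.004  0.024]
(322, 215) [ 0.502 -0.136  0.024]
(273, 168) [ 0.614 -0.004  0.125]
(328, 170) [ 0.608 -0.142  0.129]
(220, 140) [0.702 0.139 0.045]
```

View pics/crop0.png

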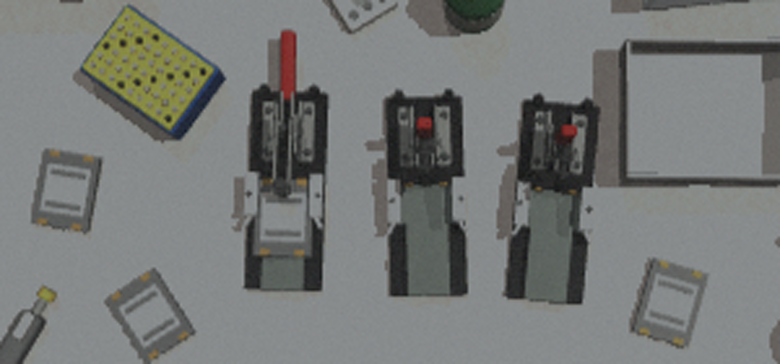

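Candidates, with top-camera pixels:
- **Fresh cassettes (grey, window):** A (135,193), B (168,241), C (368,236). All three match 80x60 mm.
- **Not meant:** the green slabs at (366,312) and (430,306), and the timer at (248,118).
- **Spent:** (219,205), in dock1, the only dock with its red handle laid down.
- **Bin:** the box at (383,163), about 180x145 mm. The larger tray at (405,92) is a look-alike.

Next I move over the docks and check with the wrist camera.

play_rows(
  increments=[
    [[-0.022,0,-0.028],[0,0,0]],
    [[-0.022,0,-0.028],[0,0,0]],
    [[-0.022,0,-0.028],[0,0,0]],
    [[-0.022,0,-0.028],[0,0,0]],
    [[-0.022,0,-0.028],[0,0,0]],
    [[-0.022,0,-0.028],[0,0,0]],
    [[-0.022,0,-0.028],[0,0,0]],
    [[-0.022,0,-0.028],[0,0,0]],
    [[-0.022,0,-0.028],[0,0,0]],
    [[-0.022,0,-0.028],[0,0,0]],
    [[-0.022,0,-0.028],[0,0,0]],
    [[-0.022,0,-0.028],[0,0,0]],
    [[-0.022,0,-0.028],[0,0,0]],
    [[-0.022,0,-0.028],[0,0,0]],
    [[-0.022,0,-0.028],[0,0,0]],
    [[-0.022,0,-0.028],[0,-4.3,0]],
    [[-0.022,0,-0.028],[0,-4.3,0]],
    [[-0.022,0,-0.028],[0,-4.3,0]],
    [[0,0,0],[0,0,0]],
    [[0,0,0],[0,0,0]],
  ],
)

```text
t: 1.77
eef_pos: [0.5608, 0.1613, 0.2309]
tool_rot: [-0.502, 0.502, 0.498, -0.499]
contact_force: [-0.4, 0.6, -1.0]
gripper_width: 0.999
```

Run:
```python
from h import *
o=get_obs();print(o["t"],o["eef_pos"].round(4),o["tool_rot"].round(4),np.abs(o["contact_force"]).round(1))
c=cam("wrist");np.savez("w1.npz",**c);cv2.imwrite("pics/w1.png",c["color"][:,:,::-1])
print(c["intrinsics"].round(0).tolist(),c["hand_eye"].round(3).tolist())
```

```text
1.7667 [0.5608 0.1613 0.2309] [-0.5015  0.5019  0.4979 -0.4986] [0.4 0.6 1. ]
[[350.0, 0.0, 280.0], [0.0, 350.0, 207.0], [0.0, 0.0, 1.0]] [[1.0, 0.002, 0.0, -0.0], [0.0, -0.278, 0.961, -0.142], [0.002, -0.961, -0.278, 0.07], [0.0, 0.0, 0.0, 1.0]]
```

View pics/w1.png

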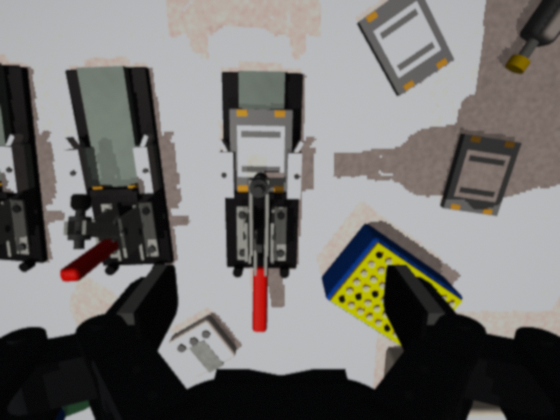

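The wrist view shows dock1 centred, with foot corners about (223,73), (301,73), (225,268), (296,268). Its red handle is at (260,300), dock2 is at (115,165) and cassettes B (405,45) and A (480,172) are in view.

```bash
cat >> h.py <<'E'
def foot(c,roi,z=.010,thr=62):
    "dark foot plate: rect on plane z -> dock origin, yaw, sizes"
    u0,u1,v0,v1=roi; g=c["color"].max(2); m=np.zeros(g.shape,bool); m[v0:v1,u0:u1]=g[v0:v1,u0:u1]<thr
    m=cv2.morphologyEx(m.astype(np.uint8),cv2.MORPH_CLOSE,np.ones((45,45)))
    ctr,s,a=rect(c,m,z); d=np.array([np.cos(a),np.sin(a)]); return (ctr-30*d).round(1),a,s
E
python3 - <<'E'
from h import *
c=dict(np.load("w1.npz"))
print(foot(c,(210,310,50,272)))
P=cloud(c)
print(ray(c,[(223,73),(301,73),(225,268),(296,268),(69,68),(151,68)],.01).round(4))
print("tongue",P[90,262].round(4),"spent",P[150,245].round(4),P[150,285].round(4))
h=cv2.cvtColor(c["color"],cv2.COLOR_RGB2HSV);m=((h[...,0]<8)|(h[...,0]>172))&(h[...,1]>150)&(h[...,2]>60)
m[:, :200]=0
v,u=np.nonzero(m);print("grip pix",u.min(),u.max(),v.min(),v.max())
print(P[m][::40].round(4)[:12]); q=P[m];print(np.median(q,0).round(4),q.min(0).round(4),q.max(0).round(4))
# spent edges: grey slab
for n,(u0,u1,v0,v1) in dict(A=(435,525,120,220),B=(350,460,0,100)).items():
    mm=np.zeros(m.shape,bool);mm[v0:v1,u0:u1]=1;mm&=(P[...,2]>.005)&(P[...,2]<.025);print(n,rect(c,mm,.010))
t=dict(np.load("top0.npz"))
for r in ((200,240,150,235),(255,292,150,238),(303,342,155,240)): print("top",foot(t,r))
E
```

```text
(array([584. , 139.8]), -0.005, [78.30000305175781, 115.19999694824219])
[[ 0.4599  0.1056  0.01  ]
 [ 0.4603  0.1814  0.01  ]
 [ 0.6676  0.0973  0.01  ]
 [ 0.668   0.178   0.01  ]
 [ 0.4546 -0.0434  0.01  ]
 [ 0.455   0.0361  0.01  ]]
tongue [0.4762 0.1437 0.0198] spent [0.5322 0.1264 0.0285] [0.5323 0.1655 0.0294]
grip pix 253 266 267 330
[[0.6569 0.1363 0.03  ]
 [0.6607 0.1366 0.0364]
 [0.6651 0.1398 0.037 ]
 [0.6679 0.1408 0.0384]
 [0.6717 0.1418 0.0379]
 [0.6755 0.1428 0.0374]
 [0.6781 0.1439 0.0392]
 [0.6815 0.1438 0.0396]
 [0.6841 0.1417 0.0412]
 [0.6874 0.1406 0.0417]
 [0.6907 0.1385 0.0422]
 [0.6936 0.1363 0.0433]]
[0.6899 0.138  0.0421] [0.4911 0.1305 0.03  ] [0.7227 0.1617 0.3726]
A (array([563.1, 370.8], dtype=float32), [62.5, 79.80000305175781], -0.155)
B (array([432.5, 281. ], dtype=float32), [61.20000076293945, 79.69999694824219], 0.585)
top (array([536.1, 142.3]), -0.023, [80.0, 214.1999969482422])
top (array([530.3,  -5.4]), 0.03, [79.80000305175781, 215.6999969482422])
top (array([ 524.8, -135.5]), -0.094, [80.30000305175781, 215.1999969482422])
```

play_rows(
  increments=[
    [[-0.005,0.02,-0.0305],[0,0.3,0]],
    [[-0.005,0.02,-0.0305],[0,0.3,0]],
    [[-0.005,0.02,-0.0305],[0,0.3,0]],
    [[-0.005,0.02,-0.0305],[0,0.3,0]],
    [[-0.005,0.02,-0.0305],[0,0,0]],
    [[0,0,0],[0,0,0]],
    [[0,0,0],[0,0,0]],
  ],
  gripper=0.036,
  grip_force=40,
)

```text
t: 2.4
eef_pos: [0.7107, 0.1381, 0.1282]
tool_rot: [0.506, -0.505, -0.493, 0.496]
contact_force: [-0.8, 0.2, -0.2]
gripper_width: 0.419
```

Run:
```python
from h import *
o=get_obs();M=Ro.from_quat(o["tool_rot"],scalar_first=True).as_matrix();print(o["eef_pos"].round(4),M.round(3).tolist())
c=cam("wrist");np.savez("w2.npz",**c)
cv2.imwrite("pics/w2.png",c["color"][:,:,::-1])
```

```text
[0.7107 0.1381 0.1282] [[0.022, -0.005, -1.0], [1.0, -0.001, 0.022], [-0.001, -1.0, 0.005]]
```

View pics/w2.png

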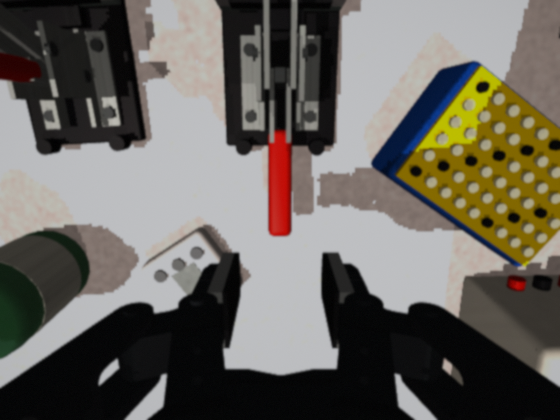

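The red handle end is at (280,235), midway between the fingers. I go down and grip it.

play_rows(
  increments=[
    [[0,0.024,0],[0,0,0]],
    [[0,0.024,0],[0,0,0]],
    [[0,0.024,0],[0,0,0]],
    [[0,0.024,0],[0,0,0]],
    [[0,0,0],[0,0,0]],
    [[0,0,0],[0,0,0]],
  ],
)

```text
t: 2.95
eef_pos: [0.7105, 0.1387, 0.036]
tool_rot: [0.506, -0.505, -0.495, 0.495]
contact_force: [0.7, 0.7, 1.0]
gripper_width: 0.424
```

play_rows(
  increments=[
    [[0,0,0],[0,0,0]],
    [[0,0,0],[0,0,0]],
    [[0,0,0],[0,0,0]],
    [[0,0,0],[0,0,0]],
    [[0,0,0],[0,0,0]],
    [[0,0,0],[0,0,0]],
  ],
  gripper=0.0,
  grip_force=40,
)

```text
t: 3.45
eef_pos: [0.7132, 0.1373, 0.0384]
tool_rot: [-0.505, 0.506, 0.495, -0.493]
contact_force: [-3.1, -1.4, 8.7]
gripper_width: 0.168
```

Run:
```python
import numpy as np
r=.0895;a=np.radians(12.2)+np.linspace(0,1.40,15)
x=r*np.cos(a);z=r*np.sin(a)
print(np.c_[-np.diff(z),-np.diff(x)].round(4).tolist())
```

```text
[[-0.0086, 0.0023], [-0.0084, 0.0032], [-0.008, 0.004], [-0.0076, 0.0048], [-0.0071, 0.0055], [-0.0065, 0.0062], [-0.0058, 0.0068], [-0.0051, 0.0073], [-0.0044, 0.0078], [-0.0035, 0.0082], [-0.0027, 0.0085], [-0.0018, 0.0088], [-0.001, 0.0089], [-0.0001, 0.0089]]
```

play_rows(
  increments=[
    [[0,-0.0086,0.0023],[0,0,0]],
    [[0,-0.0084,0.0032],[0,0,0]],
    [[0,-0.008,0.004],[0,0,0]],
    [[0,-0.0076,0.0048],[0,0,0]],
    [[0,-0.0071,0.0055],[0,0,0]],
    [[0,-0.0065,0.0062],[0,0,0]],
    [[0,-0.0058,0.0068],[0,0,0]],
    [[0,0,0],[0,0,0]],
  ],
  grip_force=25,
)

```text
t: 4.12
eef_pos: [0.6773, 0.1381, 0.0883]
tool_rot: [0.506, -0.505, -0.494, 0.495]
contact_force: [-2.5, 0.8, -4.6]
gripper_width: 0.169
```

play_rows(
  increments=[
    [[0,-0.0051,0.0073],[0,0,0]],
    [[0,-0.0044,0.0078],[0,0,0]],
    [[0,-0.0035,0.0082],[0,0,0]],
    [[0,-0.0027,0.0085],[0,0,0]],
    [[0,-0.0018,0.0088],[0,0,0]],
    [[0,-0.001,0.0089],[0,0,0]],
    [[0,0,0.009],[0,0,0]],
    [[0,0,0],[0,0,0]],
    [[0,0,0],[0,0,0]],
  ],
)

```text
t: 4.87
eef_pos: [0.6211, 0.1395, 0.1077]
tool_rot: [-0.505, 0.506, 0.495, -0.493]
contact_force: [0.8, 0.8, 6.7]
gripper_width: 0.173
```

play_rows(
  increments=[
    [[0,0,0],[0,0,0]],
    [[0,0,0],[0,0,0]],
    [[0,0,0],[0,0,0]],
    [[0,-0.02,0],[0,0,0]],
    [[0,-0.03,0],[0,0,0]],
    [[0,-0.03,0.01],[0,0,0]],
    [[0,-0.03,0.03],[0,0,0]],
    [[0,-0.02,0.035],[0,0,0]],
    [[0,0,0.035],[0,0,0]],
    [[0,0,0],[0,0,0]],
    [[0,0,0],[0,0,0]],
  ],
  gripper=0.036,
)

```text
t: 5.78
eef_pos: [0.5091, 0.1415, 0.2352]
tool_rot: [0.506, -0.505, -0.494, 0.495]
contact_force: [0.5, 0.1, 1.1]
gripper_width: 0.419
```

Run:
```python
from h import *
o=get_obs();print(o["eef_pos"].round(4))
c=cam("wrist");np.savez("w3.npz",**c)
t=cam("top");np.savez("top3.npz",**t)
a=c["color"][:,:,::-1];b=cv2.resize(t["color"][100:330,100:440,::-1],(560,379))
cv2.imwrite("pics/w3.png",cv2.resize(np.vstack([a,b]),None,fx=.75,fy=.75))
```

```text
[0.5091 0.1415 0.2352]
```

View pics/w3.png

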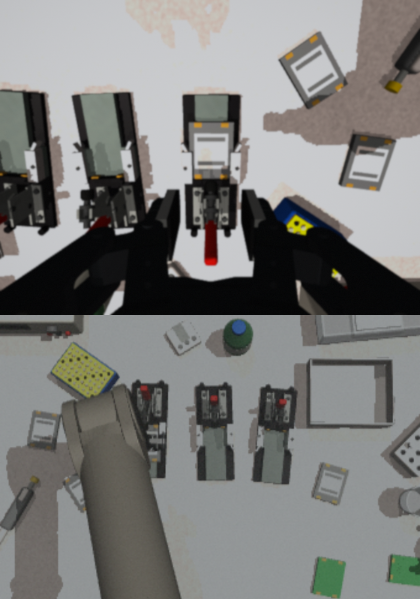

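Dock1's handle now stands upright like the others: red at (147,388) in the top view. The spent slab is at (210,150) in the wrist view. I refine dock and slab positions from this picture.

Run:
```python
from h import *
c=dict(np.load("w3.npz"));P=cloud(c);g=c["color"].max(2)
def edges(v,u0,u1,z):  # dark foot outer edges in a row
    d=np.nonzero(g[v,u0:u1]<62)[0]+u0; return ray(c,[(d.min(),v),(d.max()+1,v)],z)[:,:2].round(4)
for n,(u0,u1) in dict(d1=(238,325),d2=(92,190),d3=(0,75)).items():
    for v in (140,150,160,170,180):
        e=edges(v,u0,u1,.010);print(n,v,e.tolist(),e.mean(0).round(4))
for u in (262,300,120,160,20,45):
    col=g[80:200,u]; v=80+np.argmax(col<100); print("near edge",u,v,ray(c,[(u,v)],.01)[0].round(4))
m=np.zeros(g.shape,bool);m[150:245,235:330]=1;m&=(P[...,2]>.0255)&(P[...,2]<.033);print("spent",rect(c,m,.030))
```

```text
d1 140 [[0.4721, 0.1054], [0.4737, 0.183]] [0.4729 0.1442]
d1 150 [[0.4824, 0.1049], [0.4839, 0.1821]] [0.4832 0.1435]
d1 160 [[0.4929, 0.1044], [0.4944, 0.1822]] [0.4936 0.1433]
d1 170 [[0.5035, 0.1039], [0.505, 0.1823]] [0.5042 0.1431]
d1 180 [[0.5143, 0.1044], [0.5158, 0.1813]] [0.515  0.1428]
d2 140 [[0.4691, -0.0457], [0.4707, 0.034]] [ 0.4699 -0.0058]
d2 150 [[0.4794, -0.0453], [0.481, 0.034]] [ 0.4802 -0.0056]
d2 160 [[0.4899, -0.0449], [0.4915, 0.0339]] [ 0.4907 -0.0055]
d2 170 [[0.5005, -0.0445], [0.5021, 0.035]] [ 0.5013 -0.0047]
d2 180 [[0.5113, -0.0441], [0.5129, 0.035]] [ 0.5121 -0.0045]
d3 140 [[0.4678, -0.114], [0.4683, -0.0861]] [ 0.468 -0.1  ]
d3 150 [[0.4781, -0.1152], [0.4786, -0.086]] [ 0.4784 -0.1006]
d3 160 [[0.4885, -0.1164], [0.489, -0.088]] [ 0.4888 -0.1022]
d3 170 [[0.4991, -0.1176], [0.4997, -0.0879]] [ 0.4994 -0.1028]
d3 180 [[0.5098, -0.1188], [0.5104, -0.09]] [ 0.5101 -0.1044]
near edge 262 160 [0.4932 0.1223 0.01  ]
near edge 300 126 [0.4591 0.1624 0.01  ]
near edge 120 198 [ 0.5314 -0.0331  0.01  ]
near edge 160 124 [0.4543 0.0193 0.01  ]
near edge 20 121 [ 0.4485 -0.1232  0.01  ]
near edge 45 123 [ 0.451  -0.0981  0.01  ]
spent (array([536.9, 136. ], dtype=float32), [71.0999984741211, 86.5999984741211], -0.02)
```

play_rows(
  increments=[
    [[0.0015,0,0.002],[0,0.3,0]],
    [[0,0.03,0],[0,0,0]],
    [[0,0.03,0],[0,0,0]],
    [[0,0.03,0],[0,0,0]],
    [[0,0.03,0],[0,0,0]],
    [[0,0.03,0],[0,0,0]],
    [[0,0.03,0],[0,0,0]],
    [[0,0.025,0],[0,0,0]],
    [[0,0.018,0],[0,0,0]],
    [[0,0,0],[0,0,0]],
    [[0,0,0],[0,0,0]],
    [[0,0,0],[0,0,0]],
  ],
  gripper=0.085,
)

```text
t: 6.88
eef_pos: [0.5103, 0.1432, 0.0128]
tool_rot: [-0.507, 0.507, 0.493, -0.493]
contact_force: [0.3, -1.0, 1.0]
gripper_width: 0.996
```

play_rows(
  increments=[
    [[0,0,0],[0,0,0]],
    [[0,0,0],[0,0,0]],
    [[0,0,0],[0,0,0]],
    [[0,0,0],[0,0,0]],
    [[0,0,0],[0,0,0]],
    [[0,0,0],[0,0,0]],
  ],
  gripper=0.04,
  grip_force=40,
)

```text
t: 7.38
eef_pos: [0.5102, 0.1435, 0.0137]
tool_rot: [-0.507, 0.507, 0.494, -0.492]
contact_force: [-1.1, 0.0, 6.5]
gripper_width: 0.691
```

play_rows(
  increments=[
    [[0,0,0.005],[0,0,0]],
    [[0,0,0.01],[0,0,0]],
    [[0,0,0.01],[0,0,0]],
    [[0,0,0.01],[0,0,0]],
    [[0,0,0.01],[0,0,0]],
    [[0,0,0.01],[0,0,0]],
    [[0,0,0.007],[0,0,0]],
    [[0,0,0],[0,0,0]],
    [[0,0,0],[0,0,0]],
  ],
)

```text
t: 8.13
eef_pos: [0.4471, 0.1457, 0.0135]
tool_rot: [-0.507, 0.507, 0.494, -0.492]
contact_force: [-0.9, 0.8, 12.6]
gripper_width: 0.686
```

play_rows(
  increments=[
    [[0,-0.03,0],[0,0,0]],
    [[0,-0.03,0],[0,0,0]],
    [[0,-0.03,0],[0,0,0]],
    [[0,-0.03,0],[0,0,0]],
    [[0,-0.025,0],[0,0,0]],
    [[-0.032,0,-0.0132],[0,0,0]],
    [[-0.032,0,-0.0132],[0,0,0]],
    [[-0.032,0,-0.0132],[0,0,0]],
    [[-0.032,0,-0.0132],[0,0,0]],
    [[-0.032,0,-0.0132],[0,0,0]],
    [[-0.032,0,-0.0132],[0,0,0]],
    [[-0.032,0,-0.0132],[0,0,0]],
    [[-0.032,0,-0.0132],[0,0,0]],
    [[-0.032,0,-0.0132],[0,0,0]],
    [[-0.032,0,-0.0132],[0,0,0]],
    [[-0.032,0,-0.0132],[0,0,0]],
    [[-0.032,0,-0.0132],[0,0,0]],
    [[-0.032,0,-0.0132],[0,0,0]],
    [[-0.032,0,-0.0132],[0,0,0]],
    [[0,0,0],[0,0,0]],
  ],
)

```text
t: 9.8
eef_pos: [0.6183, -0.3155, 0.157]
tool_rot: [-0.507, 0.51, 0.49, -0.492]
contact_force: [-0.8, -0.8, 0.2]
gripper_width: 0.684
```

Run:
```python
from h import *
o=get_obs();print(o["eef_pos"].round(4))
t=cam("top");np.savez("top4.npz",**t);c=cam("wrist")
cv2.imwrite("pics/w4.png",cv2.resize(np.vstack([c["color"][:,:,::-1],t["color"][:,:,::-1]]),None,fx=.7,fy=.7))
P=cloud(dict(np.load("top0.npz")));m=np.zeros(P.shape[:2],bool);m[125:200,340:425]=1;m&=(P[...,2]>.04)&(P[...,2]<.075)
print(rect(dict(np.load("top0.npz")),m,.06))
```

```text
[ 0.6183 -0.3155  0.157 ]
(array([ 642.3, -297.9], dtype=float32), [147.39999389648438, 180.8000030517578], 1.563)
```

View pics/w4.png

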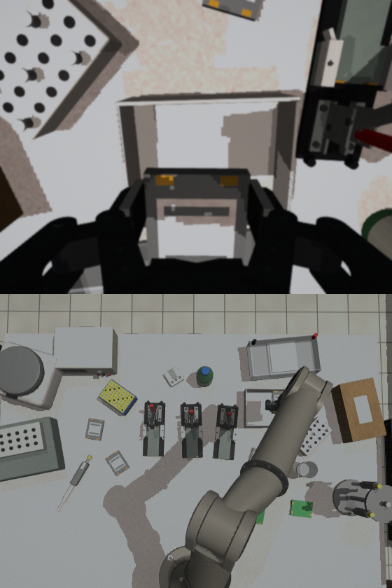

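The cassette is still held over the bin, with its near edge at (195,175) in the wrist view. I lower it and release.

play_rows(
  increments=[
    [[0.008,0.02,0.002],[0,0,0]],
    [[0.009,0.03,0.002],[0,0,0]],
    [[0,0.03,0],[0,0,0]],
    [[0,0.03,0],[0,0,0]],
    [[0,0.017,0],[0,0,0]],
    [[0,0,0],[0,0,0]],
    [[0,0,0],[0,0,0]],
  ],
)

```text
t: 10.48
eef_pos: [0.6151, -0.2886, 0.0296]
tool_rot: [0.508, -0.505, -0.493, 0.494]
contact_force: [0.1, -0.5, 0.5]
gripper_width: 0.69
```

play_rows(
  increments=[
    [[0,0,0],[0,0,0]],
    [[0,0,0],[0,0,0]],
    [[0,0,0],[0,0,0]],
    [[0,0,0],[0,0,0]],
    [[0,-0.03,0],[0,0,0]],
    [[0,-0.03,0],[0,0,0]],
    [[0,-0.03,0],[0,0,0]],
    [[0,-0.03,0],[0,0,0]],
    [[0,-0.03,0],[0,0,0]],
    [[0.011,-0.01,0.035],[0,3.5,0]],
    [[0.01,-0.01,0.035],[0,3.5,0]],
    [[0.006,0,0.035],[0,3.5,0]],
    [[0,0,0.035],[0,2.5,0]],
    [[0,0,0.035],[0,0,0]],
    [[0,0,0],[0,0,0]],
    [[0,0,0],[0,0,0]],
  ],
  gripper=0.085,
)

```text
t: 11.82
eef_pos: [0.4441, -0.2384, 0.201]
tool_rot: [0.56, -0.56, -0.433, 0.432]
contact_force: [1.0, 0.6, 0.6]
gripper_width: 0.996
```

```bash
cat >> h.py <<'E'
def pose():
    o=get_obs();M=Ro.from_quat(o["tool_rot"],scalar_first=True).as_matrix()
    return o["eef_pos"],np.arctan2(-M[0,0],M[1,0]),M
def cas(c,near,z0=0.):
    "cassettes (top at z0+10 mm) nearest to near (m)"
    P=cloud(c);m=((P[...,2]>z0+.005)&(P[...,2]<z0+.02)&(np.hypot(P[...,0]-near[0],P[...,1]-near[1])<.075)).astype(np.uint8)
    m=cv2.morphologyEx(m,cv2.MORPH_OPEN,np.ones((3,3)));return rect(c,m,z0+.010)
def go(x,y,z,yaw):
    "tool shift (in present tool axes) and turn about tool y, to reach world target"
    p,ps,M=pose();print("at",p.round(4),"yaw",round(np.degrees(ps),2),"-> shift",(M.T@(np.array([x,y,z])-p)).round(4),"turn_y",round(np.degrees(ps-yaw),2))
E
python3 - <<'E'
from h import *
c=cam("wrist");np.savez("w5.npz",**c);b,s,a=cas(c,(.445,-.26));print(b,s,a)
d=np.array([np.cos(a),np.sin(a)]);q=b/1000-.028*d;go(q[0],q[1],.0,a)
cv2.imwrite("pics/w5.png",c["color"][:,:,::-1])
E
```

```text
[ 446.9 -261.7] [59.79999923706055, 80.19999694824219] -0.287
at [ 0.4459 -0.2387  0.2012] yaw -14.6 -> shift [-0.0213  0.2011  0.0217] turn_y 1.84
```

View pics/w5.png

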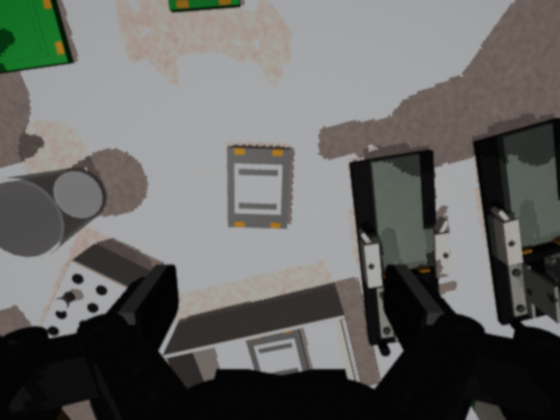

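C is alone at (260,187), grey, 59.8x80.2 mm. The spent cassette lies in the bin at (278,355). I pick up C.

play_rows(
  increments=[
    [[-0.0105,0,0.011],[0,0.4,0]],
    [[-0.0105,0,0.011],[0,0.4,0]],
    [[0,0.034,0],[0,0,0]],
    [[0,0.034,0],[0,0,0]],
    [[0,0.034,0],[0,0,0]],
    [[0,0.034,0],[0,0,0]],
    [[0,0.034,0],[0,0,0]],
    [[0,0.02,0],[0,0,0]],
    [[0,0.011,0],[0,0,0]],
    [[0,0,0],[0,0,0]],
    [[0,0,0],[0,0,0]],
    [[0,0,0],[0,0,0]],
  ],
  gripper=0.085,
)

```text
t: 12.87
eef_pos: [0.4197, -0.2543, 0.0005]
tool_rot: [-0.562, 0.563, 0.429, -0.428]
contact_force: [-0.3, 0.7, -0.1]
gripper_width: 0.995
```

play_rows(
  increments=[
    [[0,0,0],[0,0,0]],
    [[0,0,0],[0,0,0]],
    [[0,0,0],[0,0,0]],
    [[0,0,0],[0,0,0]],
    [[0,0,0],[0,0,0]],
    [[0,0,0],[0,0,0]],
    [[0,0,0],[0,0,0]],
  ],
  gripper=0.04,
  grip_force=50,
)

```text
t: 13.45
eef_pos: [0.4198, -0.2537, 0.0008]
tool_rot: [-0.562, 0.563, 0.429, -0.428]
contact_force: [-2.1, 1.1, 11.0]
gripper_width: 0.681
```

Run:
```python
from h import *
c=dict(np.load("w5.npz"));g=c["color"].max(2)
e=ray(c,[(352,163),(432,151)],.010);print("near corners",e.round(4))
L=[];Rr=[]
for v in range(165,225,5):
    d=np.nonzero(g[v,340:455]<62)[0]+340
    p=ray(c,[(d.min(),v),(d.max()+1,v)],.01)[:,:2];L.append(p[0]);Rr.append(p[1])
for S in (L,Rr):
    S=np.array(S);k=np.polyfit(S[:,0],S[:,1],1);print("slope",k[0].round(3),"y at .5",np.polyval(k,.5).round(4),"resid",np.abs(S[:,1]-np.polyval(k,S[:,0])).max().round(4))
# tongue edges
P=cloud(c);h=cv2.cvtColor(c["color"],cv2.COLOR_RGB2HSV)
for v in (175,190,205): 
    d=np.nonzero((g[v,340:455]>80))[0]+340;print(v,d.min(),d.max(),ray(c,[(d.min(),v),(d.max(),v)],.02).round(4)[:,:2].tolist())
```

```text
near corners [[ 0.4448 -0.1675  0.01  ]
 [ 0.4526 -0.092   0.01  ]]
slope -0.099 y at .5 -0.1749 resid 0.0003
slope -0.04 y at .5 -0.0945 resid 0.0049
175 340 454 [[0.451, -0.1822], [0.4779, -0.0789]]
190 340 454 [[0.4651, -0.1852], [0.4923, -0.0806]]
205 340 454 [[0.4796, -0.1882], [0.5071, -0.0823]]
```

play_rows(
  increments=[
    [[0,-0.02,0],[0,0,0]],
    [[0,-0.03,0],[0,0,0]],
    [[0.03,0,0.006],[0,0,0]],
    [[0.032,0,0.0065],[0,0,0]],
    [[0.032,0,0.0065],[0,0,0]],
    [[0.03,0,0.006],[0,0,0]],
    [[0,0,0],[0,-5,0]],
    [[0,0,0],[0,-4.8,0]],
    [[0,0,0],[0,0,0]],
    [[0,0,0],[0,0,0]],
    [[0,0,0],[0,0,0]],
  ],
)

```text
t: 14.37
eef_pos: [0.4278, -0.1275, 0.0496]
tool_rot: [-0.524, 0.525, 0.474, -0.474]
contact_force: [0.1, -0.1, -0.3]
gripper_width: 0.676
```

Run:
```python
from h import *
c=cam("wrist");np.savez("w6.npz",**c)
go(.4285,-.1275,.023,-.097)
cv2.imwrite("pics/w6.png",c["color"][:,:,::-1])
```

```text
at [ 0.4277 -0.1276  0.0495] yaw -5.77 -> shift [ 0.0002  0.0265 -0.0008] turn_y -0.21
```

View pics/w6.png

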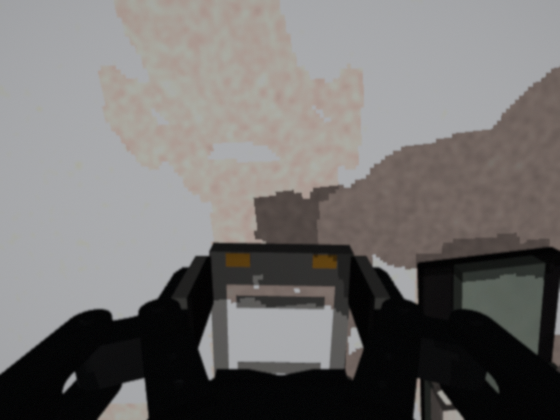

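The cassette is held square, with its near edge centred at (281,250). I lower it onto the tongue and slide in.

play_rows(
  increments=[
    [[0,0.015,0],[0,-0.2,0]],
    [[0,0.011,0],[0,0,0]],
    [[0,0,0],[0,0,0]],
    [[0,0,0],[0,0,0]],
  ],
)

```text
t: 14.75
eef_pos: [0.4271, -0.1275, 0.023]
tool_rot: [0.524, -0.523, -0.475, 0.476]
contact_force: [0.0, -0.2, 0.6]
gripper_width: 0.677
```

play_rows(
  increments=[
    [[0,0,-0.008],[0,0,0]],
    [[0,0,-0.008],[0,0,0]],
    [[0,0,-0.008],[0,0,0]],
    [[0,0,-0.008],[0,0,0]],
    [[0,0,-0.006],[0,0,0]],
    [[0,0,0],[0,0,0]],
  ],
)

```text
t: 15.25
eef_pos: [0.4678, -0.1308, 0.0236]
tool_rot: [-0.522, 0.523, 0.477, -0.476]
contact_force: [0.5, 1.0, -0.9]
gripper_width: 0.679
```

play_rows(
  increments=[
    [[0,0.001,-0.006],[0,0,0]],
    [[0,0.001,-0.006],[0,0,0]],
    [[0,0,-0.005],[0,0,0]],
    [[0,0,-0.005],[0,0,0]],
    [[0,0,0],[0,0,0]],
  ],
)

```text
t: 15.67
eef_pos: [0.4889, -0.1328, 0.0213]
tool_rot: [-0.523, 0.523, 0.476, -0.476]
contact_force: [1.1, 0.8, -0.6]
gripper_width: 0.681
```

play_rows(
  increments=[
    [[0,0,-0.003],[0,0,0]],
    [[0,0,-0.003],[0,0,0]],
    [[0,0,-0.003],[0,0,0]],
    [[0,0,0],[0,0,0]],
  ],
)

```text
t: 16.0
eef_pos: [0.4949, -0.1335, 0.0209]
tool_rot: [0.524, -0.522, -0.475, 0.477]
contact_force: [-3.8, 0.4, 1.8]
gripper_width: 0.673
```

play_rows(
  increments=[
    [[0,0,-0.002],[0,0,0]],
    [[0,0,-0.002],[0,0,0]],
    [[0,0,0],[0,0,0]],
    [[0,0,0],[0,0,0]],
  ],
)

```text
t: 16.33
eef_pos: [0.495, -0.1336, 0.0208]
tool_rot: [0.526, -0.52, -0.474, 0.478]
contact_force: [-14.1, 1.1, 16.0]
gripper_width: 0.679
```

Home: 14 N with no further motion. I release, rise, shut the fingers and go behind the handle.

play_rows(
  increments=[
    [[0,0,0.001],[0,0,0]],
    [[0,0,0],[0,0,0]],
    [[0,0,0],[0,0,0]],
    [[0,0,0],[0,0,0]],
    [[0,-0.03,0],[0,0,0]],
    [[0,-0.035,0],[0,0,0]],
    [[0,-0.035,0],[0,0,0]],
    [[0,-0.035,0],[0,0,0]],
    [[0,-0.035,0],[0,0,0]],
    [[0,0,0],[0,0,0]],
    [[0,0,0],[0,0,0]],
  ],
  gripper=0.085,
)

```text
t: 17.25
eef_pos: [0.5013, -0.134, 0.1934]
tool_rot: [-0.522, 0.524, 0.477, -0.474]
contact_force: [-0.9, 0.1, -0.1]
gripper_width: 0.993
```

Run:
```python
from h import *
c=cam("wrist");np.savez("w7.npz",**c);P=cloud(c)
p,ps,M=pose();print(p.round(4))
cv2.imwrite("pics/w7.png",c["color"][:,:,::-1])
O=np.array([.523,-.1368]);d=np.array([np.cos(.097),-np.sin(.097)]);n=np.array([-d[1],d[0]])
print("expect near edge px",proj(c,[[*(O-.04*d),.03]]).round(0),"cas",cas(c,O-.01*d,.02))
h=cv2.cvtColor(c["color"],cv2.COLOR_RGB2HSV);m=((h[...,0]<8)|(h[...,0]>172))&(h[...,1]>150)&(h[...,2]>60)
q=P[m];r=np.c_[(q[:,:2]-O)@d,(q[:,:2]-O)@n,q[:,2]];r=r[(np.abs(r[:,1])<.06)];print("red in dock frame",len(r),np.percentile(r,[2,50,98],axis=0).round(3) if len(r) else "")
go(*(O+.06*d),.118,-.097)
```

```text
[ 0.5    -0.1337  0.1918]
expect near edge px [[280. 166.]] cas (array([ 526.6, -136.8], dtype=float32), [81.5, 88.9000015258789], -0.093)
red in dock frame 301 [[ 0.082 -0.006  0.092]
 [ 0.085 -0.001  0.126]
 [ 0.091  0.007  0.128]]
at [ 0.5    -0.1337  0.1918] yaw -5.37 -> shift [-0.0012  0.074  -0.083 ] turn_y 0.19
```

View pics/w7.png

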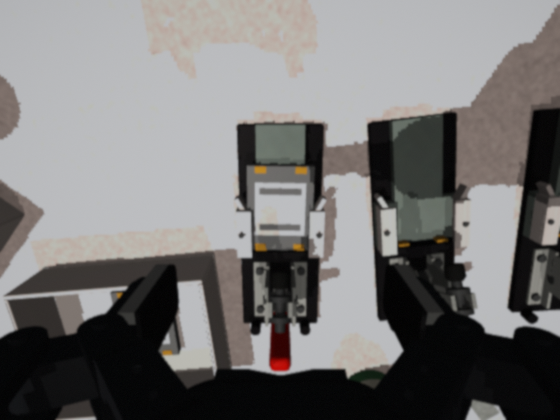

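Near edge at (280,167), as expected for home (166). The handle top is at dock x 85 mm, z 126 mm. I go in behind it with shut fingers.

play_rows(
  increments=[
    [[0,0,-0.028],[0,0,0]],
    [[-0.001,0,-0.028],[0,0,0]],
    [[0,0,-0.027],[0,0,0]],
    [[0,0,0],[0,0,0]],
    [[0,0,0],[0,0,0]],
    [[0,0,0],[0,0,0]],
    [[0,0.03,0],[0,0,0]],
    [[0,0.03,0],[0,0,0]],
    [[0,0.015,0],[0,0,0]],
    [[0,0,0],[0,0,0]],
    [[0,0,0],[0,0,0]],
  ],
  gripper=0.0,
)

```text
t: 18.22
eef_pos: [0.5803, -0.1427, 0.1157]
tool_rot: [0.524, -0.522, -0.475, 0.476]
contact_force: [0.5, -0.0, -0.3]
gripper_width: 0.003
```

Run:
```python
import numpy as np
f=np.radians(np.r_[91,np.linspace(84,12,13),7]);r=93
C=np.c_[90+r*np.cos(f)-6*np.sin(f)-11,23+r*np.sin(f)+6*np.cos(f)];print(C[0].round(1),C[-2:].round(1))
D=np.diff(C,axis=0)/1000;print([[[0,round(float(-b),4),round(float(-a),4)],[0,0,0]] for a,b in D])
```

```text
[ 71.4 115.9] [[168.7  48.2]
 [170.6  40.3]]
[[[0, -0.0002, -0.0114], [0, 0, 0]], [[0, 0.0009, -0.0097], [0, 0, 0]], [[0, 0.0019, -0.0096], [0, 0, 0]], [[0, 0.0029, -0.0093], [0, 0, 0]], [[0, 0.0039, -0.009], [0, 0, 0]], [[0, 0.0048, -0.0085], [0, 0, 0]], [[0, 0.0056, -0.008], [0, 0, 0]], [[0, 0.0064, -0.0073], [0, 0, 0]], [[0, 0.0072, -0.0066], [0, 0, 0]], [[0, 0.0078, -0.0058], [0, 0, 0]], [[0, 0.0084, -0.005], [0, 0, 0]], [[0, 0.0089, -0.0041], [0, 0, 0]], [[0, 0.0092, -0.0031], [0, 0, 0]], [[0, 0.0079, -0.0019], [0, 0, 0]]]
```

play_rows(
  increments=[
    [[0,0,-0.0138],[0,0,0]],
    [[0,-0.0002,-0.0114],[0,0,0]],
    [[0,0.0009,-0.0097],[0,0,0]],
    [[0,0.0019,-0.0096],[0,0,0]],
    [[0,0.0029,-0.0093],[0,0,0]],
    [[0,0.0039,-0.009],[0,0,0]],
    [[0,0.0048,-0.0085],[0,0,0]],
    [[0,0.0056,-0.008],[0,0,0]],
    [[0,0,0],[0,0,0]],
  ],
)

```text
t: 18.97
eef_pos: [0.6617, -0.1497, 0.0948]
tool_rot: [0.523, -0.523, -0.476, 0.476]
contact_force: [0.0, 1.3, 0.6]
gripper_width: 0.002
```

play_rows(
  increments=[
    [[0,0.0064,-0.0073],[0,0,0]],
    [[0,0.0072,-0.0066],[0,0,0]],
    [[0,0.0078,-0.0058],[0,0,0]],
    [[0,0.0084,-0.005],[0,0,0]],
    [[0,0.0089,-0.0041],[0,0,0]],
    [[0,0.0092,-0.0031],[0,0,0]],
    [[0,0,0],[0,0,0]],
    [[0,0,0],[0,0,0]],
  ],
)

```text
t: 19.63
eef_pos: [0.6928, -0.1531, 0.0481]
tool_rot: [0.523, -0.523, -0.476, 0.476]
contact_force: [0.3, -0.0, 1.9]
gripper_width: -0.004
```

play_rows(
  increments=[
    [[0,0.004,-0.001],[0,0,0]],
    [[0,0.004,-0.001],[0,0,0]],
    [[0,0,0],[0,0,0]],
    [[0,0,0],[0,0,0]],
  ],
)

```text
t: 19.97
eef_pos: [0.6935, -0.1533, 0.0465]
tool_rot: [0.524, -0.522, -0.476, 0.476]
contact_force: [-22.7, 6.5, 48.4]
gripper_width: 0.001
```

Run:
```python
from h import *
c=cam("scene");a=c["color"][170:290,190:350,::-1];cv2.imwrite("pics/s8.png",cv2.resize(a,None,fx=4,fy=4,interpolation=cv2.INTER_CUBIC))
```

```text
(no output)
```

View pics/s8.png

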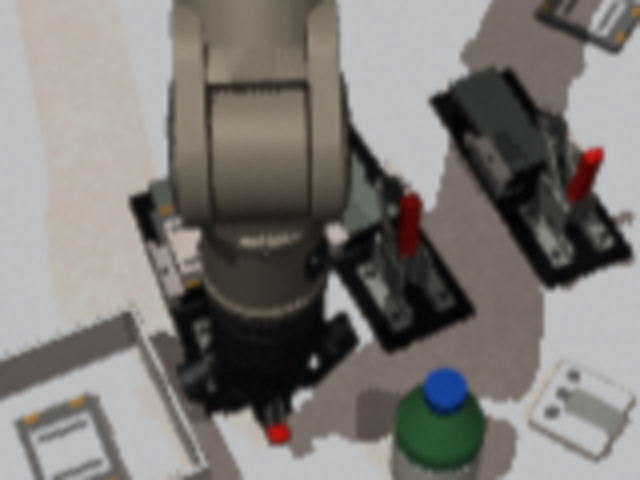

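The handle is on its stop, with the red end low at (278,432). I rise and go to cassette B. I will press more lightly next time.

play_rows(
  increments=[
    [[0,-0.03,0],[0,0,0]],
    [[0,-0.035,0],[0,0,0]],
    [[0,-0.035,0],[0,0,0]],
    [[0,-0.035,0],[0,0,0]],
    [[0,-0.025,0],[0,0,0]],
    [[0.0269,0,0.0215],[0,0,0]],
    [[0.0269,0,0.0215],[0,0,0]],
    [[0.0269,0,0.0215],[0,0,0]],
    [[0.0269,0,0.0215],[0,0,0]],
    [[0.0269,0,0.0215],[0,0,0]],
    [[0.0269,0,0.0215],[0,0,0]],
    [[0.0269,0,0.0215],[0,0,0]],
    [[0.0269,0,0.0215],[0,0,0]],
    [[0.0269,0,0.0215],[0,0,0]],
    [[0.0269,0,0.0215],[0,0,0]],
    [[0.0269,0,0.0215],[0,0,0]],
    [[0.0269,0,0.0215],[0,0,0]],
    [[0.0269,0,0.0215],[0,0,0]],
    [[0.0269,0,0.0215],[0,0,0]],
    [[0,0,0],[0,0,0]],
  ],
  gripper=0.085,
)

```text
t: 21.68
eef_pos: [0.4261, 0.2564, 0.2]
tool_rot: [0.522, -0.52, -0.478, 0.478]
contact_force: [0.2, 0.4, -0.4]
gripper_width: 0.997
```

play_rows(
  increments=[
    [[0,0,0],[0,-6.4,0]],
    [[0,0,0],[0,-6.4,0]],
    [[0,0,0],[0,-6.4,0]],
    [[0,0,0],[0,-6.4,0]],
    [[0,0,0],[0,-6.4,0]],
    [[0,0,0],[0,-6.4,0]],
    [[0,0,0],[0,0,0]],
    [[0,0,0],[0,0,0]],
    [[0,0,0],[0,0,0]],
  ],
)

```text
t: 22.43
eef_pos: [0.4304, 0.2497, 0.2004]
tool_rot: [0.338, -0.338, -0.621, 0.621]
contact_force: [0.6, -0.4, 0.9]
gripper_width: 0.998
```

Run:
```python
from h import *
c=cam("wrist");np.savez("w9.npz",**c);b,s,a=cas(c,(.4325,.281));print(b,s,a)
d=np.array([np.cos(a),np.sin(a)]);q=b/1000-.028*d;go(q[0],q[1],.0,a)
t=cam("top");np.savez("top9.npz",**t)
cv2.imwrite("pics/w9.png",cv2.resize(np.vstack([c["color"][:,:,::-1],t["color"][:,:,::-1]]),None,fx=.7,fy=.7))
```

```text
[431.5 281.9] [59.79999923706055, 80.4000015258789] 0.586
at [0.4304 0.2498 0.2004] yaw 32.85 -> shift [0.026  0.2004 0.0096] turn_y -0.73
```

View pics/w9.png

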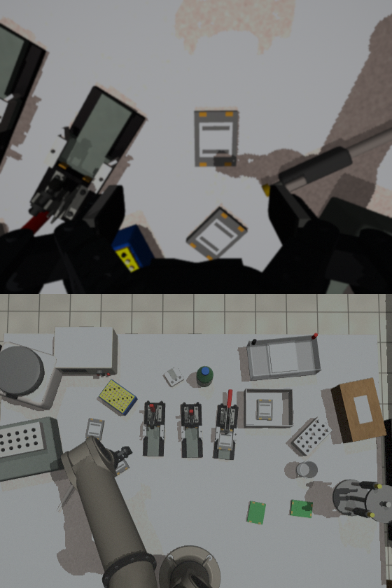

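B is unchanged (59.8x80.4 mm) at (216,137). The pipette is clear of the fingers, and dock3's handle is down at (230,398) in the top view. I pick up B.

play_rows(
  increments=[
    [[0.013,0,0.005],[0,-0.4,0]],
    [[0.013,0,0.0045],[0,-0.3,0]],
    [[0,0.034,0],[0,0,0]],
    [[0,0.034,0],[0,0,0]],
    [[0,0.034,0],[0,0,0]],
    [[0,0.034,0],[0,0,0]],
    [[0,0.034,0],[0,0,0]],
    [[0,0.02,0],[0,0,0]],
    [[0,0.01,0],[0,0,0]],
    [[0,0,0],[0,0,0]],
    [[0,0,0],[0,0,0]],
    [[0,0,0],[0,0,0]],
  ],
)

```text
t: 23.53
eef_pos: [0.4092, 0.2672, 0.0018]
tool_rot: [-0.333, 0.334, 0.624, -0.623]
contact_force: [-1.5, 0.1, 0.9]
gripper_width: 0.998
```

play_rows(
  increments=[
    [[0,0,0],[0,0,0]],
    [[0,0,0],[0,0,0]],
    [[0,0,0],[0,0,0]],
    [[0,0,0],[0,0,0]],
    [[0,0,0],[0,0,0]],
    [[0,0,0],[0,0,0]],
    [[0,0,0],[0,0,0]],
  ],
  gripper=0.04,
  grip_force=50,
)

```text
t: 24.12
eef_pos: [0.4089, 0.2671, 0.0023]
tool_rot: [-0.333, 0.334, 0.624, -0.623]
contact_force: [-2.5, -1.5, 13.5]
gripper_width: 0.677
```

Run:
```python
from h import *
t=dict(np.load("top9.npz"))
# dock2: origin/yaw from top & wrist; pre-entry target at dock x -96
print("dock2 top",foot(t,(255,292,150,238)))
c=dict(np.load("w3.npz"));g=c["color"].max(2);S=[]
for v in range(130,185,5):
    d=np.nonzero(g[v,92:190]<62)[0]+92;S.append(ray(c,[(d.min(),v),(d.max()+1,v)],.01)[:,:2])
S=np.array(S)
for i in (0,1): k=np.polyfit(S[:,i,0],S[:,i,1],1);print(k.round(3),np.polyval(k,.5).round(4))
a=.03;O=np.array([.530,-.0042]);d=np.array([np.cos(a),np.sin(a)]);go(*(O-.096*d),.06,a)
```

```text
dock2 top (array([531. ,  -5.4]), 0.029, [79.69999694824219, 214.1999969482422])
[ 0.04  -0.064] -0.0445
[0.034 0.018] 0.0346
at [0.4089 0.2671 0.0023] yaw 33.69 -> shift [-0.242  -0.0582  0.1311] turn_y 31.97
```

play_rows(
  increments=[
    [[0,-0.02,0],[0,0,0]],
    [[0,-0.038,0],[0,0,0]],
    [[-0.0269,0,0.0146],[0,0,0]],
    [[-0.0269,0,0.0146],[0,0,0]],
    [[-0.0269,0,0.0146],[0,0,0]],
    [[-0.0269,0,0.0146],[0,0,0]],
    [[-0.0269,0,0.0146],[0,0,0]],
    [[-0.0269,0,0.0146],[0,0,0]],
    [[-0.0269,0,0.0146],[0,0,0]],
    [[-0.0269,0,0.0146],[0,0,0]],
    [[-0.0269,0,0.0146],[0,0,0]],
    [[0,0,0],[0,6.4,0]],
    [[0,0,0],[0,6.4,0]],
    [[0,0,0],[0,6.4,0]],
    [[0,0,0],[0,6.4,0]],
    [[0,0,0],[0,6.2,0]],
    [[0,0,0],[0,0,0]],
    [[0,0,0],[0,0,0]],
    [[0,0,0],[0,0,0]],
  ],
)

```text
t: 25.7
eef_pos: [0.4333, -0.0077, 0.0588]
tool_rot: [-0.491, 0.491, 0.509, -0.509]
contact_force: [1.1, -0.0, -1.1]
gripper_width: 0.673
```

Run:
```python
from h import *
a=.033;O=np.array([.530,-.004]);d=np.array([np.cos(a),np.sin(a)]);go(*(O-.096*d),.024,a)
c=cam("wrist");P=cloud(c);print(P[[262,262,300],[240,320,215]].round(4))
g=c["color"][270];print("dark cols row270",np.nonzero(c["color"][270].max(1)>60)[0][[0,-1]])
```

```text
at [ 0.4333 -0.0077  0.0588] yaw 2.1 -> shift [ 0.0005  0.0348 -0.0007] turn_y 0.21
[[ 0.4269 -0.025   0.0666]
 [ 0.426   0.0085  0.0658]
 [ 0.4453 -0.0357  0.0664]]
dark cols row270 [  0 559]
```

play_rows(
  increments=[
    [[0,0.02,0],[0,0.2,0]],
    [[0,0.015,0],[0,0,0]],
    [[0,0,0],[0,0,0]],
    [[0,0,0],[0,0,0]],
    [[0,0,-0.008],[0,0,0]],
    [[0,0,-0.008],[0,0,0]],
    [[0,0,-0.008],[0,0,0]],
    [[0,0,-0.008],[0,0,0]],
    [[0,0,-0.006],[0,0,0]],
    [[0,0,0],[0,0,0]],
  ],
)

```text
t: 26.58
eef_pos: [0.4734, -0.007, 0.0239]
tool_rot: [-0.492, 0.493, 0.508, -0.507]
contact_force: [1.0, -2.4, -1.5]
gripper_width: 0.676
```

play_rows(
  increments=[
    [[0,0.001,-0.006],[0,0,0]],
    [[0,0.001,-0.006],[0,0,0]],
    [[0,0,-0.005],[0,0,0]],
    [[0,0,-0.005],[0,0,0]],
    [[0,0,0],[0,0,0]],
  ],
)

```text
t: 27.0
eef_pos: [0.4893, -0.006, 0.0221]
tool_rot: [0.495, -0.49, -0.506, 0.509]
contact_force: [-2.9, -0.1, 6.6]
gripper_width: 0.669
```

play_rows(
  increments=[
    [[0,0,-0.003],[0,0,0]],
    [[0,0,-0.003],[0,0,0]],
    [[0,0,0],[0,0,0]],
    [[0,0,0],[0,0,0]],
  ],
)

```text
t: 27.33
eef_pos: [0.4982, -0.0056, 0.022]
tool_rot: [0.493, -0.492, -0.507, 0.508]
contact_force: [-6.7, -0.5, 11.5]
gripper_width: 0.675
```

play_rows(
  increments=[
    [[0,-0.0005,-0.002],[0,0,0]],
    [[0,0,-0.002],[0,0,0]],
    [[0,0,-0.002],[0,0,0]],
    [[0,0,0],[0,0,0]],
    [[0,0,0],[0,0,0]],
  ],
)

```text
t: 27.75
eef_pos: [0.5021, -0.0056, 0.022]
tool_rot: [0.494, -0.491, -0.506, 0.509]
contact_force: [-11.6, -1.3, 14.3]
gripper_width: 0.674
```

play_rows(
  increments=[
    [[0,0,-0.002],[0,0,0]],
    [[0,0,-0.001],[0,0,0]],
    [[0,0,0],[0,0,0]],
    [[0,0,0],[0,0,0]],
  ],
)

```text
t: 28.08
eef_pos: [0.5022, -0.0056, 0.0218]
tool_rot: [0.496, -0.489, -0.505, 0.51]
contact_force: [-16.3, -0.5, 23.2]
gripper_width: 0.672
```

play_rows(
  increments=[
    [[0,0,0.001],[0,0,0]],
    [[0,0,0],[0,0,0]],
    [[0,0,0],[0,0,0]],
    [[0,0,0],[0,0,0]],
    [[0,-0.03,0],[0,0,0]],
    [[0,-0.035,0],[0,0,0]],
    [[0,-0.035,0],[0,0,0]],
    [[0,-0.035,0],[0,0,0]],
    [[0,-0.035,0],[0,0,0]],
    [[0,0,0],[0,0,0]],
    [[0,0,0],[0,0,0]],
  ],
  gripper=0.085,
)

```text
t: 29.0
eef_pos: [0.5092, -0.0052, 0.1942]
tool_rot: [-0.491, 0.493, 0.509, -0.506]
contact_force: [0.7, 0.9, -0.3]
gripper_width: 0.996
```

```bash
cat >> h.py <<'E'
def dockcheck(c,O,a):
    P=cloud(c);O=np.array(O);d=np.array([np.cos(a),np.sin(a)]);n=np.array([-d[1],d[0]])
    D=np.dstack([(P[...,:2]-O)@d,(P[...,:2]-O)@n,P[...,2]])
    h=cv2.cvtColor(c["color"],cv2.COLOR_RGB2HSV);m=((h[...,0]<8)|(h[...,0]>172))&(h[...,1]>150)&(h[...,2]>60)
    r=D[m];r=r[(np.abs(r[:,1])<.06)&(r[:,0]<.25)&(r[:,2]<.16)];print("red",len(r),np.percentile(r,[2,50,98],axis=0).round(3).tolist())
    e=[]
    for y in (-.012,0,.012):   # near edge of slab: step in height along dock x
        s=D[(np.abs(D[...,1]-y)<.004)&(D[...,0]>-.074)&(D[...,0]<-.01)&(D[...,2]>.0255)&(D[...,2]<.036)];e.append(s[:,0].min().round(4) if len(s) else None)
    print("near edge x at y -12,0,12 mm:",e,"slab y range",end=" ")
    s=D[(D[...,0]>-.036)&(D[...,0]<-.015)&(D[...,2]>.026)&(D[...,2]<.034)];print(np.percentile(s[:,1],[0.5,99.5]).round(4))
E
python3 - <<'E'
from h import *
c=cam("wrist");np.savez("w10.npz",**c)
dockcheck(dict(np.load("w7.npz")),(.523,-.1368),-.097)
O=np.array([.530,-.004]);a=.033;dockcheck(c,O,a)
g=c["color"].max(2);col=g[80:200,280];print(proj(c,[[*(O-.04*np.array([1,a])),.03]]).round(0),col[60:110:2])
d=np.array([np.cos(a),np.sin(a)]);go(*(O+.058*d),.116,a)
E
```

```text
red 299 [[0.082, -0.006, 0.092], [0.085, -0.001, 0.126], [0.091, 0.007, 0.128]]
near edge x at y -12,0,12 mm: [np.float64(-0.0402), np.float64(-0.0398), np.float64(-0.0397)] slab y range [-0.0292  0.2429]
red 341 [[0.081, -0.01, 0.087], [0.083, -0.005, 0.126], [0.09, 0.003, 0.128]]
near edge x at y -12,0,12 mm: [np.float64(-0.0414), np.float64(-0.0411), np.float64(-0.0409)] slab y range [-0.1695  0.0284]
[[281. 165.]] [122 121 121 121 121 120 121 119 105 104  96  64 105 114 115 115 115 115
 115 120 169 202 195 142 116]
at [ 0.5078 -0.0053  0.1926] yaw 1.73 -> shift [ 0.0007  0.0767 -0.08  ] turn_y -0.16
```

play_rows(
  increments=[
    [[-0.001,0,-0.027],[0,0,0]],
    [[-0.001,0,-0.027],[0,0,0]],
    [[-0.001,0,-0.025],[0,0,0]],
    [[0,0,0],[0,0,0]],
    [[0,0,0],[0,0,0]],
    [[0,0,0],[0,0,0]],
    [[0,0.03,0],[0,0,0]],
    [[0,0.03,0],[0,0,0]],
    [[0,0.016,0],[0,0,0]],
    [[0,0,0],[0,0,0]],
    [[0,0,0],[0,0,0]],
  ],
  gripper=0.0,
)

```text
t: 29.97
eef_pos: [0.5847, -0.0065, 0.1154]
tool_rot: [0.493, -0.492, -0.507, 0.508]
contact_force: [0.3, -0.0, 0.3]
gripper_width: 0.004
```

play_rows(
  increments=[
    [[0,0,-0.0155],[0,0,0]],
    [[0,-0.0002,-0.0114],[0,0,0]],
    [[0,0.0009,-0.0097],[0,0,0]],
    [[0,0.0019,-0.0096],[0,0,0]],
    [[0,0.0029,-0.0093],[0,0,0]],
    [[0,0.0039,-0.009],[0,0,0]],
    [[0,0.0048,-0.0085],[0,0,0]],
    [[0,0.0056,-0.008],[0,0,0]],
    [[0,0,0],[0,0,0]],
  ],
)

```text
t: 30.72
eef_pos: [0.6679, -0.0036, 0.0946]
tool_rot: [0.493, -0.492, -0.507, 0.508]
contact_force: [0.2, 0.3, 0.1]
gripper_width: 0.001
```

play_rows(
  increments=[
    [[0,0.0064,-0.0073],[0,0,0]],
    [[0,0.0072,-0.0066],[0,0,0]],
    [[0,0.0078,-0.0058],[0,0,0]],
    [[0,0.0084,-0.005],[0,0,0]],
    [[0,0.0089,-0.0041],[0,0,0]],
    [[0,0.0092,-0.0031],[0,0,0]],
    [[0,0.002,0],[0,0,0]],
    [[0,0,0],[0,0,0]],
    [[0,0,0],[0,0,0]],
  ],
)

```text
t: 31.47
eef_pos: [0.6995, -0.0029, 0.0475]
tool_rot: [-0.493, 0.492, 0.508, -0.507]
contact_force: [-4.7, 0.1, 13.2]
gripper_width: 0.003
```

play_rows(
  increments=[
    [[0,0.002,0],[0,0,0]],
    [[0,0,0],[0,0,0]],
    [[0,0,0],[0,0,0]],
  ],
)

```text
t: 31.72
eef_pos: [0.6996, -0.0029, 0.0472]
tool_rot: [-0.493, 0.492, 0.508, -0.507]
contact_force: [-9.4, 1.0, 23.5]
gripper_width: -0.002
```

play_rows(
  increments=[
    [[0,-0.03,0],[0,0,0]],
    [[0,-0.035,0],[0,0,0]],
    [[0,-0.035,0],[0,0,0]],
    [[0,-0.035,0],[0,0,0]],
    [[0,-0.022,0],[0,0,0]],
    [[0.0315,0,0.0132],[0,0,0]],
    [[0.0315,0,0.0132],[0,0,0]],
    [[0.0315,0,0.0132],[0,0,0]],
    [[0.0315,0,0.0132],[0,0,0]],
    [[0.0315,0,0.0132],[0,0,0]],
    [[0.0315,0,0.0132],[0,0,0]],
    [[0.0315,0,0.0132],[0,0,0]],
    [[0.0315,0,0.0132],[0,0,0]],
    [[0.0315,0,0.0132],[0,0,0]],
    [[0.0315,0,0.0132],[0,0,0]],
    [[0.0315,0,0.0132],[0,5.3,0]],
    [[0.0315,0,0.0132],[0,5.3,0]],
    [[0,0,0],[0,0,0]],
    [[0,0,0],[0,0,0]],
    [[0,0,0],[0,0,0]],
  ],
  gripper=0.085,
)

```text
t: 33.38
eef_pos: [0.5325, 0.3708, 0.2008]
tool_rot: [-0.537, 0.537, 0.46, -0.46]
contact_force: [1.2, -0.6, 0.4]
gripper_width: 0.998
```

Run:
```python
from h import *
c=cam("wrist");np.savez("w11.npz",**c);b,s,a=cas(c,(.563,.371));print(b,s,a)
d=np.array([np.cos(a),np.sin(a)]);q=b/1000-.028*d;go(q[0],q[1],.0,a)
cv2.imwrite("pics/w11.png",c["color"][:,:,::-1])
```

```text
[563.4 372.8] [59.900001525878906, 79.80000305175781] -0.152
at [0.5331 0.3698 0.201 ] yaw -8.95 -> shift [ 0.0078  0.201  -0.0014] turn_y -0.25
```

View pics/w11.png

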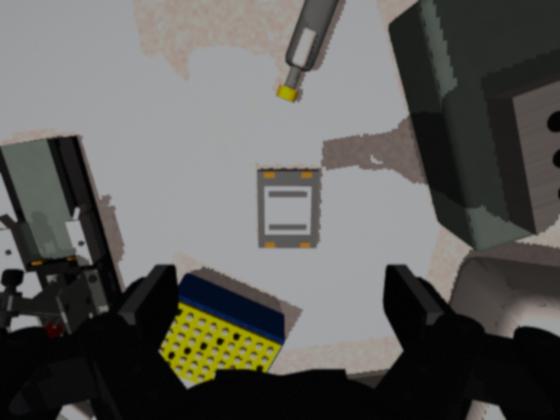

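A is unchanged at (289,208), 59.9x79.8 mm. The tip box and pipette are clear of the fingers. I pick it up.

play_rows(
  increments=[
    [[0.0078,0,-0.001],[0,-0.2,0]],
    [[0,0.034,0],[0,0,0]],
    [[0,0.034,0],[0,0,0]],
    [[0,0.034,0],[0,0,0]],
    [[0,0.034,0],[0,0,0]],
    [[0,0.034,0],[0,0,0]],
    [[0,0.02,0],[0,0,0]],
    [[0,0.01,0],[0,0,0]],
    [[0,0,0],[0,0,0]],
    [[0,0,0],[0,0,0]],
    [[0,0,0],[0,0,0]],
  ],
)

```text
t: 34.35
eef_pos: [0.5363, 0.3794, 0.0032]
tool_rot: [-0.537, 0.537, 0.462, -0.459]
contact_force: [-0.1, 1.1, 0.6]
gripper_width: 0.997
```

play_rows(
  increments=[
    [[0,0,0],[0,0,0]],
    [[0,0,0],[0,0,0]],
    [[0,0,0],[0,0,0]],
    [[0,0,0],[0,0,0]],
    [[0,0,0],[0,0,0]],
    [[0,0,0],[0,0,0]],
    [[0,0,0],[0,0,0]],
  ],
  gripper=0.04,
  grip_force=50,
)

```text
t: 34.93
eef_pos: [0.5355, 0.3795, 0.0035]
tool_rot: [0.537, -0.536, -0.461, 0.46]
contact_force: [-1.9, -1.5, 9.0]
gripper_width: 0.668
```

Run:
```python
from h import *
a=-.028;O=np.array([.535,.142]);d=np.array([np.cos(a),np.sin(a)]);go(*(O-.096*d),.07,a)
```

```text
at [0.5355 0.3795 0.0035] yaw -8.71 -> shift [-0.2466 -0.0671  0.0597] turn_y -7.11
```

play_rows(
  increments=[
    [[0,-0.03,0],[0,0,0]],
    [[0,-0.037,0],[0,0,0]],
    [[-0.0274,0,0.0066],[0,0,0]],
    [[-0.0274,0,0.0066],[0,0,0]],
    [[-0.0274,0,0.0066],[0,0,0]],
    [[-0.0274,0,0.0066],[0,0,0]],
    [[-0.0274,0,0.0066],[0,0,0]],
    [[-0.0274,0,0.0066],[0,0,0]],
    [[-0.0274,0,0.0066],[0,0,0]],
    [[-0.0274,0,0.0066],[0,0,0]],
    [[-0.0274,0,0.0066],[0,0,0]],
    [[0,0,0],[0,-3.6,0]],
    [[0,0,0],[0,-3.5,0]],
    [[0,0,0],[0,0,0]],
    [[0,0,0],[0,0,0]],
    [[0,0,0],[0,0,0]],
  ],
)

```text
t: 36.27
eef_pos: [0.439, 0.1445, 0.0687]
tool_rot: [-0.507, 0.507, 0.493, -0.492]
contact_force: [-0.6, -1.1, -1.6]
gripper_width: 0.665
```

Run:
```python
from h import *
a=-.028;O=np.array([.535,.142]);d=np.array([np.cos(a),np.sin(a)]);go(*(O-.096*d),.0245,a)
c=cam("wrist");P=cloud(c);print(P[[262,262,300],[240,320,215]].round(4))
```

```text
at [0.439  0.1445 0.0687] yaw -1.67 -> shift [ 0.0001  0.0442 -0.    ] turn_y -0.07
[[0.4321 0.1275 0.0749]
 [0.4332 0.1613 0.0745]
 [0.4497 0.1156 0.0753]]
```

play_rows(
  increments=[
    [[0,0.025,0],[0,0,0]],
    [[0,0.019,0],[0,0,0]],
    [[0,0,0],[0,0,0]],
    [[0,0,0],[0,0,0]],
    [[0,0,-0.008],[0,0,0]],
    [[0,0,-0.008],[0,0,0]],
    [[0,0,-0.008],[0,0,0]],
    [[0,0,-0.008],[0,0,0]],
    [[0,0,-0.006],[0,0,0]],
    [[0,0,0],[0,0,0]],
  ],
)

```text
t: 37.15
eef_pos: [0.4661, 0.1431, 0.0229]
tool_rot: [0.511, -0.501, -0.488, 0.5]
contact_force: [-26.7, 3.6, 19.3]
gripper_width: 0.665
```

play_rows(
  increments=[
    [[0,0,-0.006],[0,0,0]],
    [[0,0,-0.006],[0,0,0]],
    [[0,0,-0.005],[0,0,0]],
    [[0,0,-0.005],[0,0,0]],
    [[0,0,0],[0,0,0]],
    [[0,0,0],[0,0,0]],
  ],
)

```text
t: 37.65
eef_pos: [0.4994, 0.143, 0.0246]
tool_rot: [-0.507, 0.507, 0.493, -0.493]
contact_force: [-1.2, 2.1, -2.6]
gripper_width: 0.668
```

It snagged briefly (27 N) and then came free. I check the grasp before going on.

Run:
```python
from h import *
c=cam("wrist");np.savez("w12.npz",**c);p,ps,M=pose();print(p.round(4),np.degrees(ps).round(2))
cv2.imwrite("pics/w12.png",c["color"][:,:,::-1])
P=cloud(c);d=np.array([np.cos(ps),np.sin(ps)])
for u in (240,262,280,300,320):
    s=P[200:330,u];s=s[(s[:,2]>.015)&(s[:,2]<.06)];r=(s[:,:2]-p[:2])@d;k=r<.03;print(u,np.c_[r,s[:,2]][k][::12].round(4).tolist()[:7])
```

```text
[0.4994 0.143  0.0245] -1.58
240 [[-0.0304, 0.0193], [-0.0249, 0.0193], [-0.0193, 0.0191], [-0.0159, 0.0251], [-0.014, 0.0339], [-0.0084, 0.0332], [-0.0026, 0.0327]]
262 [[-0.0305, 0.0196], [-0.0251, 0.0199], [-0.0187, 0.0172], [-0.0155, 0.0239], [-0.0139, 0.0335], [-0.0083, 0.033], [-0.0025, 0.0325]]
280 [[-0.0304, 0.0193], [-0.025, 0.0196], [-0.0191, 0.0185], [-0.014, 0.0201], [-0.0141, 0.034], [-0.0084, 0.0332], [-0.0029, 0.0332]]
300 [[-0.0304, 0.0192], [-0.0247, 0.0184], [-0.019, 0.018], [-0.0136, 0.0191], [-0.0145, 0.0348], [-0.0084, 0.0333], [-0.0031, 0.0335]]
320 [[-0.0303, 0.0189], [-0.0247, 0.0184], [-0.0194, 0.0193], [-0.0134, 0.0184], [-0.0136, 0.0328], [-0.0088, 0.0341], [-0.0025, 0.0324]]
```

View pics/w12.png

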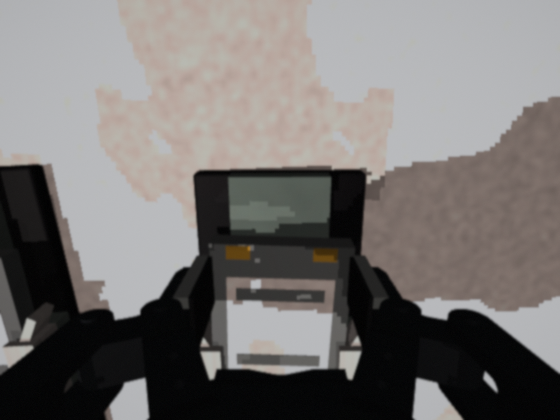

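play_rows(
  increments=[
    [[0,0.001,-0.003],[0,0,0]],
    [[0,0.001,-0.003],[0,0,0]],
    [[0,0,-0.003],[0,0,0]],
    [[0,0,0],[0,0,0]],
    [[0,0,0],[0,0,0]],
  ],
)

```text
t: 38.12
eef_pos: [0.5084, 0.1426, 0.0225]
tool_rot: [-0.507, 0.507, 0.494, -0.493]
contact_force: [-0.5, 4.5, -0.3]
gripper_width: 0.667
```

play_rows(
  increments=[
    [[0,0,-0.002],[0,0,0]],
    [[0,0,-0.002],[0,0,0]],
    [[0,0,0],[0,0,0]],
    [[0,0,0],[0,0,0]],
  ],
)

```text
t: 38.45
eef_pos: [0.5086, 0.1425, 0.0216]
tool_rot: [0.508, -0.505, -0.492, 0.495]
contact_force: [-8.5, 5.0, 0.8]
gripper_width: 0.67
```

play_rows(
  increments=[
    [[0,0,-0.003],[0,0,0]],
    [[0,0,0],[0,0,0]],
    [[0,0,0],[0,0,0]],
  ],
)

```text
t: 38.7
eef_pos: [0.5087, 0.1424, 0.0211]
tool_rot: [0.509, -0.504, -0.491, 0.497]
contact_force: [-13.5, 4.8, 4.9]
gripper_width: 0.667
```

play_rows(
  increments=[
    [[0,0,0.001],[0,0,0]],
    [[0,0,0],[0,0,0]],
    [[0,0,0],[0,0,0]],
    [[0,0,0],[0,0,0]],
    [[0,-0.03,0],[0,0,0]],
    [[0,-0.035,0],[0,0,0]],
    [[0,-0.035,0],[0,0,0]],
    [[0,-0.035,0],[0,0,0]],
    [[0,-0.035,0],[0,0,0]],
    [[0,0,0],[0,0,0]],
    [[0,0,0],[0,0,0]],
  ],
  gripper=0.085,
)

```text
t: 39.62
eef_pos: [0.5159, 0.1421, 0.1949]
tool_rot: [-0.506, 0.508, 0.495, -0.491]
contact_force: [0.1, 0.8, -0.3]
gripper_width: 0.997
```

Run:
```python
from h import *
c=cam("wrist");np.savez("w13.npz",**c)
O=np.array([.535,.142]);a=-.028;dockcheck(c,O,a);d=np.array([np.cos(a),np.sin(a)]);go(*(O+.057*d),.116,a)
P=cloud(c);D=np.dstack([(P[...,:2]-O)@d,(P[...,:2]-O)@[-d[1],d[0]],P[...,2]])
for x in (-.035,-.02,-.005,.012):
  s=D[(abs(D[...,0]-x)<.004)&(abs(D[...,1])<.025)];print(x,np.median(s[:,2]).round(4))
dockcheck(c,(.5285,-.005),.033)
cv2.imwrite("pics/w13.png",c["color"][:,:,::-1])
```

```text
red 387 [[0.09, -0.007, 0.068], [0.096, -0.004, 0.113], [0.1, 0.005, 0.126]]
near edge x at y -12,0,12 mm: [np.float64(-0.0414), np.float64(-0.0411), np.float64(-0.041)] slab y range [-0.2508  0.0289]
at [0.5145 0.1418 0.1931] yaw -1.65 -> shift [ 0.0007  0.0773 -0.0773] turn_y -0.04
-0.035 0.2833
-0.02 0.0296
-0.005 0.0295
0.012 0.0295Traceback (most recent call last):
  File "<stdin>", line 7, in <module>
  File "h.py", line 47, in dockcheck
    r=D[m];r=r[(np.abs(r[:,1])<.06)&(r[:,0]<.25)&(r[:,2]<.16)];print("red",len(r),np.percentile(r,[2,50,98],axis=0).round(3).tolist())
                                                                                  ~~~~~~~~~~~~~^^^^^^^^^^^^^^^^^^^^
    return _quantile_unchecked(
        a, q, axis, out, overwrite_input, method, keepdims, weights)
    return _ureduce(a,
                    func=_quantile_ureduce_func,
    ...<5 lines>...
                    overwrite_input=overwrite_input,
                    method=method)
    r = func(a, **kwargs)
    result = _quantile(arr,
                       quantiles=q,
    ...<2 lines>...
                       out=out,
                       weights=wgt)
    slices_having_nans = np.isnan(arr[-1, ...])
                                  ~~~^^^^^^^^^
IndexError: index -1 is out of bounds for axis 0 with size 0
```

The slab is home: near edge at dock x -41 mm, top at z 29.5 mm. I close dock1 the same way. w13 was not written, so there was no picture to view.

play_rows(
  increments=[
    [[-0.001,0,-0.026],[0,0,0]],
    [[-0.001,0,-0.026],[0,0,0]],
    [[0,0,-0.025],[0,0,0]],
    [[0,0,0],[0,0,0]],
    [[0,0,0],[0,0,0]],
    [[0,0,0],[0,0,0]],
    [[0,0.03,0],[0,0,0]],
    [[0,0.03,0],[0,0,0]],
    [[0,0.016,0],[0,0,0]],
    [[0,0,0],[0,0,0]],
    [[0,0,0],[0,0,0]],
  ],
  gripper=0.0,
)

```text
t: 40.58
eef_pos: [0.5891, 0.1378, 0.1156]
tool_rot: [0.507, -0.506, -0.492, 0.494]
contact_force: [0.1, -0.2, 0.6]
gripper_width: -0.0
```

play_rows(
  increments=[
    [[0,0,-0.0163],[0,0,0]],
    [[0,-0.0002,-0.0114],[0,0,0]],
    [[0,0.0009,-0.0097],[0,0,0]],
    [[0,0.0019,-0.0096],[0,0,0]],
    [[0,0.0029,-0.0093],[0,0,0]],
    [[0,0.0039,-0.009],[0,0,0]],
    [[0,0.0048,-0.0085],[0,0,0]],
    [[0,0.0056,-0.008],[0,0,0]],
    [[0,0,0],[0,0,0]],
  ],
)

```text
t: 41.33
eef_pos: [0.673, 0.1352, 0.0949]
tool_rot: [0.507, -0.507, -0.492, 0.493]
contact_force: [0.0, 0.3, 0.3]
gripper_width: -0.0
```

play_rows(
  increments=[
    [[0,0.0064,-0.0073],[0,0,0]],
    [[0,0.0072,-0.0066],[0,0,0]],
    [[0,0.0078,-0.0058],[0,0,0]],
    [[0,0.0084,-0.005],[0,0,0]],
    [[0,0.0089,-0.0041],[0,0,0]],
    [[0,0.0092,-0.0031],[0,0,0]],
    [[0,0.002,0],[0,0,0]],
    [[0,0,0],[0,0,0]],
    [[0,0,0],[0,0,0]],
  ],
)

```text
t: 42.08
eef_pos: [0.7046, 0.1347, 0.0477]
tool_rot: [0.507, -0.507, -0.493, 0.493]
contact_force: [-3.6, -0.2, 10.6]
gripper_width: -0.0
```

play_rows(
  increments=[
    [[0,0.002,0],[0,0,0]],
    [[0,0,0],[0,0,0]],
    [[0,0,0],[0,0,0]],
  ],
)

```text
t: 42.33
eef_pos: [0.7047, 0.1347, 0.0473]
tool_rot: [0.507, -0.507, -0.493, 0.493]
contact_force: [-8.0, -1.1, 21.1]
gripper_width: 0.0
```

Same stop signature as dock2. I rise, back off to the left so the cameras have a clear view, and check everything.

play_rows(
  increments=[
    [[0,-0.03,0],[0,0,0]],
    [[0,-0.035,0],[0,0,0]],
    [[0,-0.035,0],[0,0,0]],
    [[0,-0.035,0],[0,0,0]],
    [[0,-0.035,0],[0,0,0]],
    [[0.015,-0.01,0.035],[0,0,0]],
    [[0.015,-0.01,0.035],[0,0,0]],
    [[0.015,-0.01,0.035],[0,0,0]],
    [[0.02,0,0.035],[0,0,0]],
    [[0.03,0,0.025],[0,0,0]],
    [[0.035,0,0.015],[0,0,0]],
    [[0.035,0,0.015],[0,0,0]],
    [[0.035,0,0.015],[0,0,0]],
    [[0.035,0,0.015],[0,0,0]],
    [[0.035,0,0.015],[0,0,0]],
    [[0.035,0,0.015],[0,0,0]],
    [[0.03,0,0.015],[0,0,0]],
    [[0.03,0,0.015],[0,0,0]],
    [[0,0,0],[0,0,0]],
    [[0,0,0],[0,0,0]],
  ],
)

```text
t: 44.0
eef_pos: [0.4272, 0.5099, 0.2434]
tool_rot: [0.506, -0.505, -0.494, 0.495]
contact_force: [0.5, -0.0, -0.0]
gripper_width: -0.003
```

Run:
```python
from h import *
t=cam("top");s=cam("scene");np.savez("topF.npz",**t);np.savez("sceneF.npz",**s);print(pose()[0].round(3))
a=cv2.resize(t["color"][100:260,110:430,::-1],(800,400),interpolation=cv2.INTER_CUBIC)[:, :800]
b=cv2.resize(s["color"][150:270,180:410,::-1],(800,417),interpolation=cv2.INTER_CUBIC)
cv2.imwrite("pics/F.png",cv2.resize(np.vstack([a,b]),(580,592)))
for n,(O,y) in dict(d1=((.534,.142),-.028),d2=((.5287,-.005),.033),d3=((.523,-.1368),-.097)).items():
    print(n)
    try: dockcheck(t,O,y)
    except Exception as e: print(e)
t0=dict(np.load("top0.npz"))
d=cv2.absdiff(t["color"],t0["color"]).max(2)>45
n,_,st,ce=cv2.connectedComponentsWithStats(cv2.morphologyEx(d.astype(np.uint8),cv2.MORPH_OPEN,np.ones((3,3))))
print([(ce[i].round().tolist(),int(st[i,4])) for i in range(1,n) if st[i,4]>25])
```

```text
[0.43  0.506 0.244]
d1
red 124 [[0.125, -0.006, 0.035], [0.158, 0.001, 0.043], [0.185, 0.007, 0.053]]
near edge x at y -12,0,12 mm: [np.float64(-0.0411), np.float64(-0.0389), np.float64(-0.0632)] slab y range [-0.5565  0.3649]
d2
red 115 [[0.125, -0.007, 0.033], [0.157, -0.001, 0.043], [0.186, 0.005, 0.052]]
near edge x at y -12,0,12 mm: [np.float64(-0.0548), np.float64(-0.057), np.float64(-0.0381)] slab y range [-0.5914  0.5069]
d3
red 124 [[0.123, -0.005, 0.036], [0.156, 0.002, 0.043], [0.187, 0.009, 0.051]]
near edge x at y -12,0,12 mm: [np.float64(-0.072), np.float64(-0.0726), np.float64(-0.0392)] slab y range [-0.2993  0.652 ]
[([271.0, 146.0], 191), ([327.0, 149.0], 173), ([137.0, 181.0], 100), ([137.0, 202.0], 157), ([278.0, 204.0], 49), ([327.0, 206.0], 50), ([265.0, 212.0], 56), ([312.0, 211.0], 26), ([331.0, 213.0], 31), ([21.0, 241.0], 985), ([160.0, 231.0], 102), ([5.0, 244.0], 31), ([174.0, 251.0], 110), ([48.0, 339.0], 7497), ([179.0, 376.0], 88), ([5.0, 381.0], 49), ([99.0, 394.0], 67), ([87.0, 415.0], 449), ([211.0, 416.0], 223)]
```

View pics/F.png

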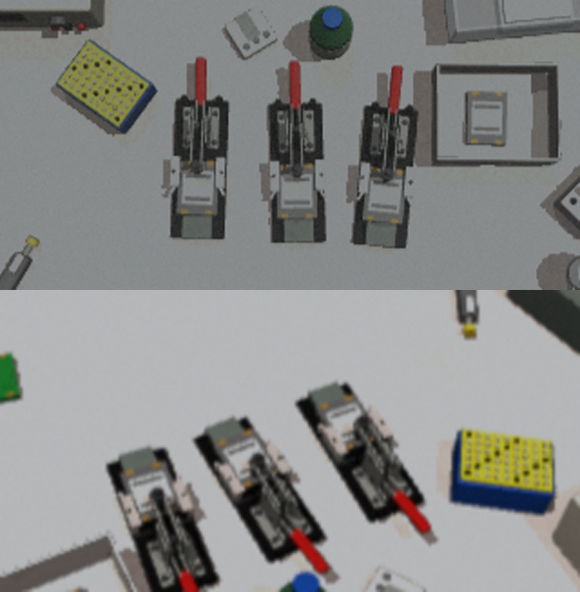

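All three handles are down at (200,75), (294,85) and (396,88), with the cassettes home and clamped. The spent one is in the bin at (485,117), and the bystanders have not moved.

```bash
python3 -c "
from station import *
print(hand_in())"
```

```text
the job is handed in; nothing more can be done
None
```

I opened dock1's clamp, slid the spent cassette out and dropped it in the white bin. All three fresh cassettes are loaded to the end stop, one in each dock, with the handles pushed over centre. I handed in at about 44 s of robot time; no verdict is given.

**Last checks**
- **Clamps:** all three handles read alike in the final top view. The middle of each red grip is at dock x 157 mm, z 43 mm, which fits fully closed.
- **Cassettes:** each one stopped against its end stop at 13–16 N with no further motion. After release and before clamping, the near edges measured at dock x −40 to −41 mm.
- **Rest of the bench:** the final picture shows the spent cassette in the bin, and image differencing showed no change at the bystanders or the green slabs.

**What did not go cleanly**
- **Edge check after clamping:** the near-edge depth reading from the top camera was too noisy to use (it ranged from −38 to −73 mm). For this I relied on the picture and the earlier wrist-camera readings.
- **Dock1 insertion:** the cassette caught briefly at about 27 N and slipped about 2 mm in the grip before sliding home. Dock1's handle was also standing slightly less upright than the others before I closed it.
- **Dock3 handle:** I pressed the shut fingertips onto its stop harder than intended, about 54 N in total. That is above the 40 N given for the arm and gripper body, though only the fingertips were in contact. I pressed the other two with about 25 N.

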